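# Put away the stamping table: ink pads lid-down, tools in the tray

### The arm

A 6-joint arm with a two-finger parallel gripper is mounted at the origin on the work surface. World frame = base frame: x ahead of the robot, y to its left, z up, the work surface at z = 0. Lengths are in mm, angles in degrees, forces in N, time in s.
With the tool pointing down it reaches from about 300 to 850 mm from the base axis. Payload 4.2 kg.
Tool frame: the origin (TCP) lies at the very end of the fingers, on their centre line; the grasp point (between the pads) lies 19 mm behind it; x points along the fingers, y is the direction in which the jaws open and shut, and the axes are right-handed (so a half turn about x gives the same grasp; the last joint's range is limited). The gripper opens to 91 mm and grips with 3 to 60 N. Pads are 32 mm wide; open, the fingers measure 118 mm over their backs; the gripper's body (76 mm by 178 mm) begins 60 mm behind the grasp point.
Start: joints at [75.745, 18.312, 89.639, -0, 72.044, -1.146], TCP at [130.416, 560.031, 213.976] pointing down, gripper open.
Joint ranges: [-177.97, 177.97], [-48.28, 115.42], [12.27, 149.76], [-77.06, 257.06], [2.81, 150.46], [-146.56, 146.56]. Speed limits (degrees/s): [147.25, 147.25, 180, 180, 180, 180].

### API

Orientations are given as [roll, pitch, yaw] about the fixed x, y, z axes, in that order (R = Rz(yaw) Ry(pitch) Rx(roll)).
In Python, from workcell import sensors, grab_frame, job_done, finder gives the robot as it stands.
- The arm moves only by the tool play_rows, never from a script. Its argument "motion" is a list of rows, each a list of 5 numbers: the shift along the world's x, y, z in m, then the turn about the world's z in rad, then the opening, from 0 (shut) to 1 (fully open). In form: [[tx, ty, tz, roll, fingers], ...]. A call has exactly 8 rows; each row is the pose to reach, as a shift and turn from the pose commanded when the call began; what a row does not reach only later rows make up. A row lasts 1/12 s, in which the tool goes at most 41.7 mm and 7.16 degrees, less where a joint would pass 70% of its speed; a pose out of reach is approached as far as the arm can. A call with a gripper value outside its range is refused whole. The fingers move at their own pace and stop on an object; "squeeze" is the grip in N (left out, the last holds). Time passes only in rows, so rows that repeat a pose let the fingers close, or fill a call up. It gives the time, the measured TCP pose, the force and the opening at its end, in the units of the state.
- sensors.state(): the state, without advancing time (a new reading comes with each control period).
- grab_frame(name): name is "scene" or "top" or "wrist"; returns a dict with "img" (384x512x3 uint8, blue, green, red), "fx", "fy", "cx", "cy" (pixels), "rvec" (rotation vector, rad) and "tvec" (3), from world to camera coordinates, as OpenCV has them; the wrist camera has in their place "tool_from_camera" (4x4, takes a point from camera to tool coordinates, whose origin is the TCP and whose axes are the tool frame's). Camera axes: x right, y down, z forward; pixel columns grow to the right and rows downward; lengths in mm; the calibration is good to about 2 mm. A picture is of the moment at which its call begins: read the wrist's pose just before it. There is no depth.
- job_done(): hands the job in, once; it reports no verdict.
Trained networks look in a picture, given as the dict that the camera call returned (one of the last four; its "shot" number tells which), for a name from the list of things; names that differ only in an ending like _2 or _b are one class to them, and where a whole thing is asked for, a point or a joint stands for the part that bears it (a point fixed in the world has none). Each returns a list of dicts, best first, with "conf" (0 to 1); they miss things now and then, are a little off and sometimes report something else, mostly with a low value. They report only what shows in the picture. A call takes as long as a camera call. They do not tell look-alikes from the thing itself.
- finder.spot_in(picture, label): "point" ([column, row] in pixels, amid what is visible of it).
- finder.spot_point(picture, label): "point" ([column, row] in pixels: a listed point, or the origin of a listed thing).
The state is a dict: "time_s": time; "qpos": joint angles; "qvel": joint speeds; "effort": joint torques, N m; "ee_pos": TCP position; "ee_rot": TCP orientation; "force": force on the tool from outside, world axes, zero at the start; "torque": the same for the moment, N m; "gripper_width": finger opening in mm.
Only numpy, scipy, OpenCV 4.12 (cv2) and the standard library are available. Lean on these libraries where they do the work, as an engineer would, in place of code of your own. Each camera call takes 0.05 s, during which the arm holds its last target.

### The job

Put this stamping table away for the night: turn every closed ink-pad case upside down, so that it rests on its lid and the ink settles towards the pad's face, and stack all of them squarely in one pile on the yellow mark of the low riser; keep each lid shut on its base all the while, and set the cases down gently. Lay the green-handled brush flat and lengthwise in the green compartment of the tray and the blue-handled ink knife in the blue one, handles at the tray's yellow-striped end. Leave everything else on the table where it stands.

Things in the scene. Friction and masses are not known exactly. Their poses are not given: they have to be found in the camera images.
- base1: Black lower half, 84 x 58 x 22 mm, 110 g, of the blue-lidded ink-pad case (may be absent); its pad, 73 x 47 mm, stands 14 mm up into the lid. Origin: centre of its underside; z points to the lid. Starts base down; shut, the case is 84 x 58 x 44 mm with base and lid flush at the sides: a grip across the 58 mm (y) at mid height holds both. The case also stands safely on its 58 x 44 mm end.
- lid1 (a joint): How far the blue lid has slid open along the base's z, in m: 0 shut, up to 0.03. It runs freely on guide pins and cannot come right off; nothing but gravity or a grip keeps it shut, so it slides open when only the base of the upturned case is held.
- lid1_top (a point): Centre of the outer face of the blue lid (84 x 58 x 22 mm, 50 g, white paper label on it), 44 mm from the base's origin along the base's z when shut.
- base2: Black lower half, 84 x 58 x 22 mm, 110 g, of the orange-lidded ink-pad case (may be absent); its pad, 73 x 47 mm, stands 14 mm up into the lid. Origin: centre of its underside; z points to the lid. Starts base down; shut, the case is 84 x 58 x 44 mm with base and lid flush at the sides: a grip across the 58 mm (y) at mid height holds both. The case also stands safely on its 58 x 44 mm end.
- lid2 (a joint): How far the orange lid has slid open along the base's z, in m: 0 shut, up to 0.03. It runs freely on guide pins and cannot come right off; nothing but gravity or a grip keeps it shut, so it slides open when only the base of the upturned case is held.
- lid2_top (a point): Centre of the outer face of the orange lid (84 x 58 x 22 mm, 50 g, white paper label on it), 44 mm from the base's origin along the base's z when shut.
- base3: Black lower half, 84 x 58 x 22 mm, 110 g, of the red-lidded ink-pad case (may be absent); its pad, 73 x 47 mm, stands 14 mm up into the lid. Origin: centre of its underside; z points to the lid. Starts base down; shut, the case is 84 x 58 x 44 mm with base and lid flush at the sides: a grip across the 58 mm (y) at mid height holds both. The case also stands safely on its 58 x 44 mm end.
- lid3 (a joint): How far the red lid has slid open along the base's z, in m: 0 shut, up to 0.03. It runs freely on guide pins and cannot come right off; nothing but gravity or a grip keeps it shut, so it slides open when only the base of the upturned case is held.
- lid3_top (a point): Centre of the outer face of the red lid (84 x 58 x 22 mm, 50 g, white paper label on it), 44 mm from the base's origin along the base's z when shut.
- riser: Low fixed plywood riser, 116 x 90 x 12 mm (x, y, z), with a yellow 88 x 62 mm rectangle marking where the stack goes, long side along the riser's x. Origin: centre of its underside.
- stack_spot (a point): Centre of the yellow rectangle, on the riser's top face.
- tray: Grey fixed tool tray, 190 x 190 x 24 mm outside, walls and floor 5 mm; one divider along its x leaves two compartments, each 180 mm long (x) and 87 mm wide (y): green floor on the +y side, blue floor on the -y side. The rim at its -x end has a yellow strip. Origin: centre of its underside.
- brush_bay (a point): Centre of the green compartment's floor; axes as the tray's.
- knife_bay (a point): Centre of the blue compartment's floor; axes as the tray's.
- brush: Flat brush, 150 mm long, lying flat: green handle 20 x 20 mm in section from x = -75 to +5 mm, then a steel ferrule and brown bristle head 42 mm wide and 12 to 16 mm thick to x = +75 mm. x points from handle to bristles; origin on its underside at mid-length. 70 g; balances near x = +10 mm.
- brush_tip (a point): End of the bristles, 75 mm from the brush's origin.
- knife: Ink knife (spatula), 150 mm long, lying flat: blue handle 20 x 20 mm in section from x = -75 to +11 mm, then a steel blade 38 mm wide and 4 mm thick to x = +75 mm. x points from handle to blade; origin on its underside at mid-length. 80 g; balances near x = -10 mm.
- knife_tip (a point): End of the blade, 75 mm from the knife's origin.
- tape: Bystander: red tape roll lying flat, 90 mm across, 24 mm high. Origin: centre of its underside.
- paint_dark: Bystander: dark blue paint bottle, 52 mm across, 100 mm high. Origin: centre of its underside.
- paint_red: Bystander: red paint bottle, 52 mm across, 90 mm high. Origin: centre of its underside.
- cup: Bystander: white cup, 72 mm across, 85 mm high. Origin: centre of its underside.
- jar: Bystander: amber jar with yellow cap, 60 mm across, 70 mm high. Origin: centre of its underside.
- carton: Bystander: cardboard box 80 x 70 x 60 mm. Origin: centre of its underside.
Things that resemble listed ones, but are neither listed nor needed, are in the scene too. What is shaped like the knife but orange is not meant.

How it is judged (in metres and radians):
At the end, for the whole second after the job is handed in: Each case present: inverted (0.1 rad), lid on, released, at rest, within 18 mm and 0.25 rad of the yellow mark, in one stack. Brush and knife: flat, at rest, in their own compartments (30 mm along, 34 mm across, 0.4 rad), handles at the striped end (angle between each of base1, base2, base3's own z axis and vertical above 3.04 rad and horizontal distance between each of base1, base2, base3 and stack_spot below 0.018 m and angle between the x axis of each of base1, base2, base3 and the x axis of riser, either way round below 0.25 rad and value of joint each of lid1, lid2, lid3 below 0.005 m and height (world z) of each of base1, base2, base3 above 0.05 m and linear speed of each of base1, base2, base3, brush, knife below 0.02 m/s and contact force between each of base1, base2, base3 and the fingers below 0.1 N and x of brush in the frame of brush_bay between -0.03 and 0.03 m and y of brush in the frame of brush_bay between -0.034 and 0.034 m and x of brush_tip in the frame of brush_bay above 0.03 m and angle between the x axis of each of brush, knife and the x axis of tray, either way round below 0.4 rad and angle between the z axis of each of brush, knife and the z axis of tray, either way round below 0.12 rad and height (world z) of each of brush, knife below 0.03 m and x of knife in the frame of knife_bay between -0.03 and 0.03 m and y of knife in the frame of knife_bay between -0.034 and 0.034 m and x of knife_tip in the frame of knife_bay above 0.03 m); the robot touches nothing.
It fails at once if lid 1 opens more than 10 mm (value of joint lid1 above 0.01 m).
It fails at once if lid 2 opens more than 10 mm (value of joint lid2 above 0.01 m).
It fails at once if lid 3 opens more than 10 mm (value of joint lid3 above 0.01 m).
It fails at once if a bystander (bottle, tape, cup, jar, carton) is shoved more than 6 cm or tipped over (distance of any of paint_dark, paint_red, tape, cup, jar, carton from where it was at the start of the episode above 0.06 m or angle between any of paint_dark, paint_red, tape, cup, jar, carton's own z axis and vertical above 0.6 rad).
It fails at once if a case is set down or knocked hard (over 60 N on the riser or on another case) (contact force between any of base1, base2, base3 and riser above 60 N or contact force between base1 and base2 above 60 N or contact force between any of base1, base2 and base3 above 60 N).
Of base1, base2, base3 only 2 to 3 are there at a start; the rules pass over those that are not, and their reading is None.
At some moment in a run one of brush, knife may be knocked a few centimetres aside while the robot is not near it.
It also fails if it takes over 210 s, if anything falls off the work surface, if the arm or the gripper's body presses on something with over 40 N, if the wrist force passes 120 N, or if a joint passes its speed limit or range.

## Working session

There is one attempt and no reset: what is moved stays moved. The work goes in short steps, Python scripts to look and compute and a tool call to move; the robot and the scene stay as the last step left them, time stands still between calls to the robot, and variables do not carry over. Pictures are saved under pics/ and viewed, and the job is handed in when it is done.

Besides the shell and the picture viewer there is one more tool, called after "Emit:" in YAML: its name, and indented under it one key for each argument. play_rows: Moves the arm, as the interface text tells. Its arguments: {"type":"object","properties":{"motion":{"type":"array","items":{"type":"array","items":{"type":"number"}}},"squeeze":{"type":"number"}},"required":["motion"]}

```bash
ls; mkdir -p pics; cat > h.py <<'E'
import numpy as np, cv2
from workcell import sensors, grab_frame, job_done, finder
def ray(f,uv):
    R,_=cv2.Rodrigues(np.array(f['rvec'],float)); t=np.array(f['tvec'],float).ravel()
    d=R.T@np.array([(uv[0]-f['cx'])/f['fx'],(uv[1]-f['cy'])/f['fy'],1.]); return -R.T@t,d
def at(f,uv,z):
    o,d=ray(f,uv); return (o+d*(z-o[2])/d[2])
def px(f,P):
    R,_=cv2.Rodrigues(np.array(f['rvec'],float)); c=R@np.array(P,float)+np.array(f['tvec'],float).ravel()
    return np.array([f['fx']*c[0]/c[2]+f['cx'],f['fy']*c[1]/c[2]+f['cy']])
E
python3 - <<'E'
from h import *
s=sensors.state();print(s)
for n in ['scene','top','wrist']:
    f=grab_frame(n); cv2.imwrite(f'pics/{n}0.png',cv2.resize(f['img'],(800,600)))
    print(n,{k:v for k,v in f.items() if k!='img'})
E
```

```text
pics
{'time_s': 0.0, 'qpos': array([ 7.57453262e+01,  1.83498602e+01,  8.97049294e+01, -1.24106432e-03,
        7.20418500e+01, -1.14614432e+00]), 'qvel': array([ 0.09120188, -0.0822084 ,  0.05837244, -0.06108081,  0.01667434,
       -0.0330832 ]), 'effort': array([ 5.16451619e-04, -4.12466276e+01, -2.31967360e+01,  7.26765348e-02,
        4.56984295e-02, -1.28704614e-04]), 'ee_pos': array([130.29676271, 559.54513658, 213.14811928]), 'ee_rot': array([ -90.44660612,   89.90335316, -103.55475193]), 'force': array([-0.45906668, -0.43823625, -0.26783778]), 'torque': array([ 0.02408387, -0.03886065,  0.01777104]), 'gripper_width': 91.36034573904392}
scene {'fx': 495.17713274640784, 'fy': 495.17713274640784, 'cx': 248.2211658015472, 'cy': 193.46855407901205, 'rvec': array([ 2.09180583,  1.41433356, -0.5105138 ]), 'tvec': array([-170.19031727, -339.88180529, 1960.81978459]), 'shot': 1}
top {'fx': 384.17602058185264, 'fy': 384.17602058185264, 'cx': 250.76518015752887, 'cy': 192.09984803537995, 'rvec': array([ 2.12801754, -2.12203736,  0.22758471]), 'tvec': array([ -35.08408454,  546.58014068, 1169.91356622]), 'shot': 2}
wrist {'fx': 327.4840423894645, 'fy': 327.4840423894645, 'cx': 257.8028441684503, 'cy': 193.4469323951014, 'tool_from_camera': array([[ 4.74285689e-04, -2.92947743e-01,  9.56128336e-01,
        -1.70760123e+02],
       [ 9.99999848e-01, -1.29477460e-04, -5.35718613e-04,
        -7.37493534e-01],
       [ 2.80734627e-04,  9.56128445e-01,  2.92947637e-01,
        -8.36966073e+01],
       [ 0.00000000e+00,  0.00000000e+00,  0.00000000e+00,
         1.00000000e+00]]), 'shot': 3}
```

View pics/scene0.png

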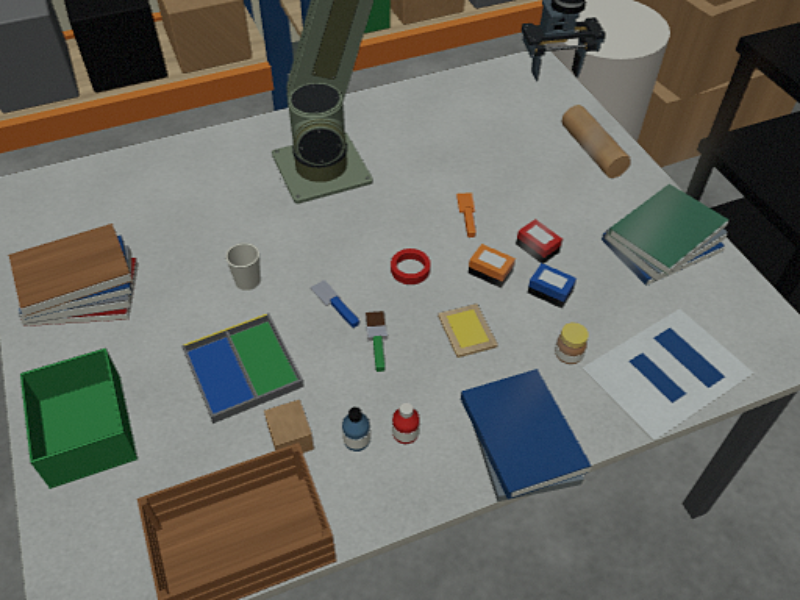

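View pics/top0.png

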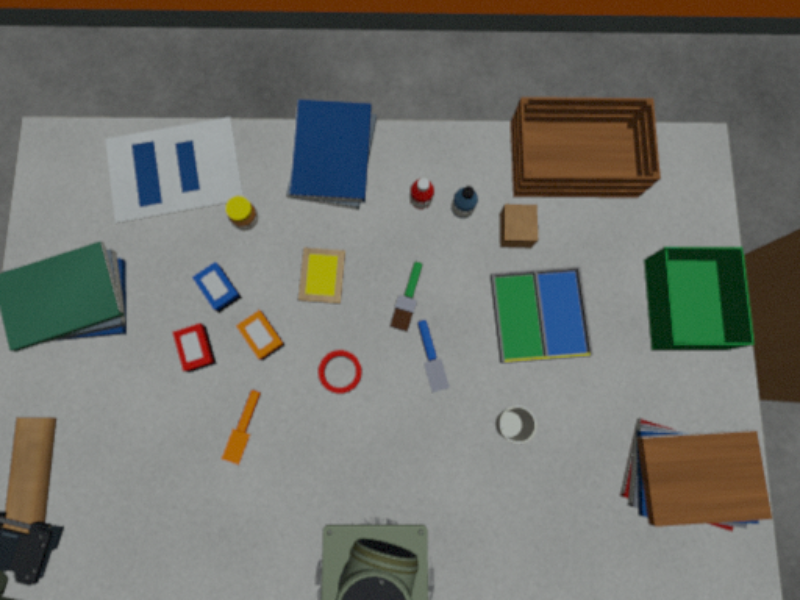

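View pics/wrist0.png

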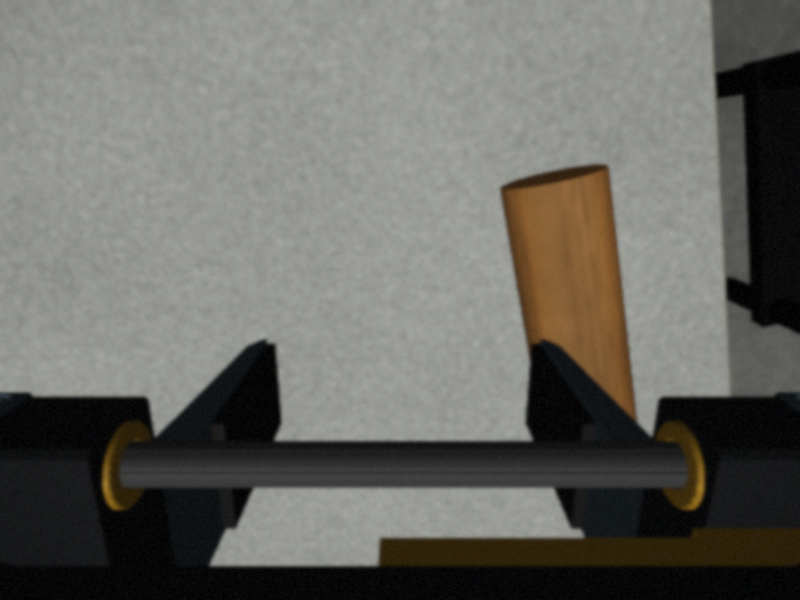

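```bash
python3 - <<'E'
from h import *
f=grab_frame('top'); g=grab_frame('scene')
zs=dict(lid1_top=44,lid2_top=44,lid3_top=44,base1=0,base2=0,base3=0,stack_spot=12,riser=0,tray=0,brush_bay=5,knife_bay=5,brush=0,brush_tip=7,knife=0,knife_tip=2,tape=0,paint_dark=0,paint_red=0,cup=0,jar=0,carton=0)
for k,z in zs.items():
    for n,F in(('top',f),('scene',g)):
        r=finder.spot_point(F,k)
        print(k,n,[(np.round(at(F,d['point'],z)[:2]).tolist(),np.round(d['point']).tolist(),round(d['conf'],2)) for d in r[:3]])
im=f['img']
c=im[150:260,90:220]; cv2.imwrite('pics/crop_cases.png',cv2.resize(c,None,fx=5,fy=5,interpolation=2))
c=im[150:260,240:390]; cv2.imwrite('pics/crop_tools.png',cv2.resize(c,None,fx=5,fy=5,interpolation=2))
cv2.imwrite('pics/raw_top.png',im);cv2.imwrite('pics/raw_scene.png',g['img'])
E
```

```text
lid1_top top [([586.0, 330.0], [138.0, 180.0], 0.61), ([555.0, -82.0], [266.0, 190.0], 0.58)]
lid1_top scene [([576.0, 337.0], [354.0, 178.0], 0.89)]
lid2_top top []
lid2_top scene [([478.0, 239.0], [315.0, 166.0], 0.65)]
lid3_top top [([457.0, 371.0], [122.0, 220.0], 0.57), ([710.0, -292.0], [329.0, 144.0], 0.38)]
lid3_top scene [([430.0, 371.0], [342.0, 146.0], 0.95)]
base1 top [([580.0, 336.0], [139.0, 185.0], 0.96), ([480.0, 238.0], [168.0, 215.0], 0.96), ([455.0, 380.0], [124.0, 222.0], 0.95)]
base1 scene [([576.0, 336.0], [352.0, 186.0], 0.93), ([473.0, 237.0], [313.0, 174.0], 0.77), ([445.0, 373.0], [343.0, 158.0], 0.71)]
base2 top [([580.0, 336.0], [139.0, 185.0], 0.96), ([480.0, 238.0], [168.0, 215.0], 0.96), ([455.0, 380.0], [124.0, 222.0], 0.95)]
base2 scene [([576.0, 336.0], [352.0, 186.0], 0.93), ([473.0, 237.0], [313.0, 174.0], 0.77), ([445.0, 373.0], [343.0, 158.0], 0.71)]
base3 top [([580.0, 336.0], [139.0, 185.0], 0.96), ([480.0, 238.0], [168.0, 215.0], 0.96), ([455.0, 380.0], [124.0, 222.0], 0.95)]
base3 scene [([576.0, 336.0], [352.0, 186.0], 0.93), ([473.0, 237.0]
[... 1906 characters left out ...]
[298.0, 135.0], 0.85)]
paint_dark scene [([469.0, 232.0], [311.0, 173.0], 0.18)]
paint_red top [([733.0, 295.0], [154.0, 141.0], 0.2)]
paint_red scene [([784.0, -87.0], [262.0, 276.0], 0.76), ([296.0, -277.0], [157.0, 180.0], 0.33)]
cup top [([587.0, 339.0], [139.0, 183.0], 0.59), ([298.0, -271.0], [324.0, 272.0], 0.58)]
cup scene [([302.0, -273.0], [159.0, 181.0], 0.71), ([442.0, 262.0], [315.0, 166.0], 0.41)]
jar top [([740.0, 281.0], [158.0, 139.0], 0.82)]
jar scene [([733.0, 281.0], [361.0, 226.0], 0.7)]
carton top [([724.0, -308.0], [331.0, 145.0], 0.67), ([587.0, 337.0], [139.0, 183.0], 0.53), ([488.0, 252.0], [164.0, 212.0], 0.5)]
carton scene [([716.0, -293.0], [189.0, 280.0], 0.83)]
```

View pics/crop_cases.png

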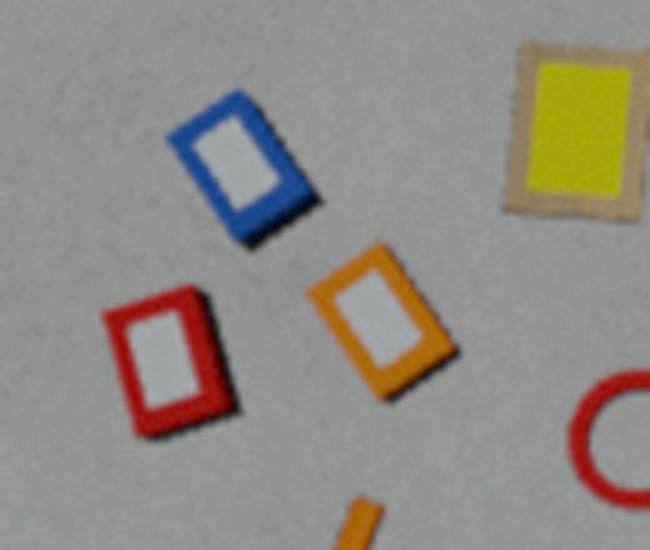

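View pics/crop_tools.png

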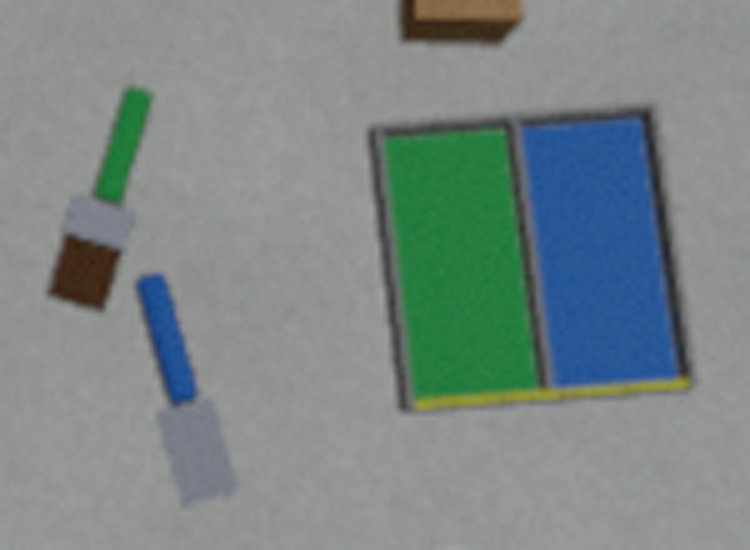

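```bash
cat >> h.py <<'E'
from scipy.optimize import minimize
def boxpts(x,y,th,L,W,z0,z1):
    c,s=np.cos(th),np.sin(th)
    return [(x+c*a-s*b,y+s*a+c*b,z) for a in(-L/2,L/2) for b in(-W/2,W/2) for z in(z0,z1)]
HSV={'blue':((105,120,60),(125,255,255)),'orange':((8,150,110),(20,255,255)),'red':((0,150,80),(6,255,255)),'yellow':((24,150,120),(35,255,255)),'green':((55,100,60),(80,255,255))}
def cmask(f,col,x,y,r):
    im=cv2.resize(f['img'],None,fx=4,fy=4,interpolation=cv2.INTER_CUBIC)
    hsv=cv2.cvtColor(im,cv2.COLOR_BGR2HSV)
    m=cv2.inRange(hsv,*HSV[col])
    if col=='red': m|=cv2.inRange(hsv,(174,150,80),(180,255,255))
    u=px(f,(x,y,30)); k=np.zeros_like(m); cv2.circle(k,tuple(int(v*4) for v in u),int(r*4),255,-1); return m&k
def fitbox(f,col,x,y,th,L,W,z0,z1,r=26,hull=True):
    m=cmask(f,col,x,y,r)
    m=cv2.morphologyEx(m,cv2.MORPH_OPEN,np.ones((5,5)))
    n,lab,st,_=cv2.connectedComponentsWithStats(m); i=1+np.argmax(st[1:,4]); pts=cv2.findNonZero((lab==i).astype(np.uint8))
    M=np.zeros_like(m); cv2.fillConvexPoly(M,cv2.convexHull(pts),255)
    y0,x0=[int(v) for v in (np.array(px(f,(x,y,30)))[::-1]*4-r*5)]; s=10*r
    Mc=M[y0:y0+s,x0:x0+s]>0
    def cost(p):
        q=np.array([px(f,P) for P in boxpts(*p[:2],p[2],L,W,z0,z1)])*4+1.5-[x0,y0]
        h=cv2.convexHull(q.astype(np.float32)); K=np.zeros(Mc.shape,np.uint8); cv2.fillConvexPoly(K,np.round(h*16).astype(np.int32),255,shift=4)
        K=K>0; return 1-(K&Mc).sum()/max(1,(K|Mc).sum())
    best=min((minimize(cost,[x,y,t],method='Nelder-Mead',options=dict(initial_simplex=[[x,y,t],[x+8,y,t],[x,y+8,t],[x,y,t+.2]],xatol=.05,fatol=1e-5)) for t in (th,th+.4,th-.4)),key=lambda r:r.fun)
    return np.r_[best.x[:2],np.degrees(best.x[2]),best.fun]
E
cat > m1.py <<'E'
from h import *
f=grab_frame('top'); g=grab_frame('scene')
for F in(f,g):
    for col,x,y,th in(('blue',583,333,.6),('orange',478,239,.6),('red',453,373,.3)):
        print(col,np.round(fitbox(F,col,x,y,th,84,58,22,44),2))
    print('mark',np.round(fitbox(F,'yellow',611,118,0,88,62,12,12,30),2))
for u in ((372,128),(650,108),(690,382),(402,408)):
    print(np.round(at(f,(u[0]/5+240-.4,u[1]/5+150-.4),24),1))
for n,u in(('brush top',(139,92)),('tip',(78,303)),('knife end',(150,278)),('ktip',(209,500))):
    print(n,np.round(at(f,(u[0]/5+240-.4,u[1]/5+150-.4),{'brush top':20,'tip':14,'knife end':20,'ktip':4}[n]),1))
E
python3 m1.py
```

```text
blue [5.8144e+02 3.3350e+02 3.6990e+01 7.0000e-02]
orange [4.8040e+02 2.3812e+02 3.7700e+01 8.0000e-02]
red [4.5244e+02 3.7132e+02 2.1270e+01 1.0000e-01]
mark [ 6.1104e+02  1.1661e+02 -3.8700e+00  2.0000e-02]
blue [5.7571e+02 3.3392e+02 3.6320e+01 4.0000e-02]
orange [4.7354e+02 2.3871e+02 3.7030e+01 7.0000e-02]
red [471.73 399.36 -38.12   0.68]
mark [ 6.0748e+02  1.1844e+02 -4.4200e+00  6.0000e-02]
[ 610.6 -243.    24. ]
[ 625.3 -428.6   24. ]
[ 443.  -443.7   24. ]
[ 425.7 -256.6   24. ]
brush top [635.4 -89.3  20. ]
tip [494.6 -48.7  14. ]
knife end [510.3 -95.5  20. ]
ktip [ 367.9 -133.5    4. ]
```

```bash
cat >> h.py <<'E'
from scipy.spatial.transform import Rotation as Ro
def tool():
    s=sensors.state(); R=Ro.from_euler('xyz',s['ee_rot'],degrees=True).as_matrix()
    return s,R
def yaw():
    s,R=tool(); return np.degrees(np.arctan2(R[1,1],R[0,1]))  # direction of jaw axis
E
python3 - <<'E'
from h import *
s,R=tool();print(R.round(3),yaw())
E
```

```text
[[ 0.     0.227  0.974]
 [ 0.     0.974 -0.227]
 [-1.     0.     0.   ]] 76.89143338977699
```

Emit:
play_rows:
  motion:
    - [0.03,-0.024,0,0.11,1]
    - [0.06,-0.048,0,0.22,1]
    - [0.09,-0.072,0,0.33,1]
    - [0.12,-0.096,0,0.44,1]
    - [0.15,-0.12,0,0.55,1]
    - [0.18,-0.144,0,0.66,1]
    - [0.21,-0.168,0,0.77,1]
    - [0.24,-0.192,0,0.875,1]

```text
time_s: 3.12
ee_pos: [371.6, 366.7, 214.2]
ee_rot: [26.2, 90.0, 63.5]
force: [0.1, 1.3, -1.2]
gripper_width: 91.5
```

Emit:
play_rows:
  motion:
    - [0.03,-0.025,0,0,1]
    - [0.06,-0.05,0,0,1]
    - [0.09,-0.075,0,0,1]
    - [0.11,-0.09,0,0,1]
    - [0.12,-0.1,0,0,1]
    - [0.13,-0.11,0,0,1]
    - [0.133,-0.111,0,0,1]
    - [0.133,-0.111,0,0,1]

```text
time_s: 3.78
ee_pos: [503.3, 257.2, 213.9]
ee_rot: [101.5, 90.0, 138.5]
force: [1.0, 0.3, -0.0]
gripper_width: 91.2
```

```bash
cat > w.py <<'E'
import sys
from h import *
def wr(name):
    s,R=tool(); f=grab_frame('wrist')
    T=np.array(f['tool_from_camera']); W=np.eye(4); W[:3,:3]=R; W[:3,3]=s['ee_pos']; C=np.linalg.inv(W@T)
    f['rvec']=cv2.Rodrigues(C[:3,:3])[0].ravel(); f['tvec']=C[:3,3]
    if name: cv2.imwrite(f'pics/{name}.png',cv2.resize(f['img'],(768,576)))
    return f
if __name__=='__main__':
    s,R=tool(); print(round(s['time_s'],2),s['ee_pos'].round(1),'jaw',round(yaw(),1),'q',s['qpos'].round(0),'F',s['force'].round(1),'w',round(s['gripper_width'],1))
    if len(sys.argv)>1: wr(sys.argv[1])
E
python3 w.py w1
```

```text
3.78 [503.3 257.2 213.9] jaw 127.0 q [  26.   17.   91.    0.   72. -101.] F [ 1.   0.3 -0. ] w 91.2
```

View pics/w1.png

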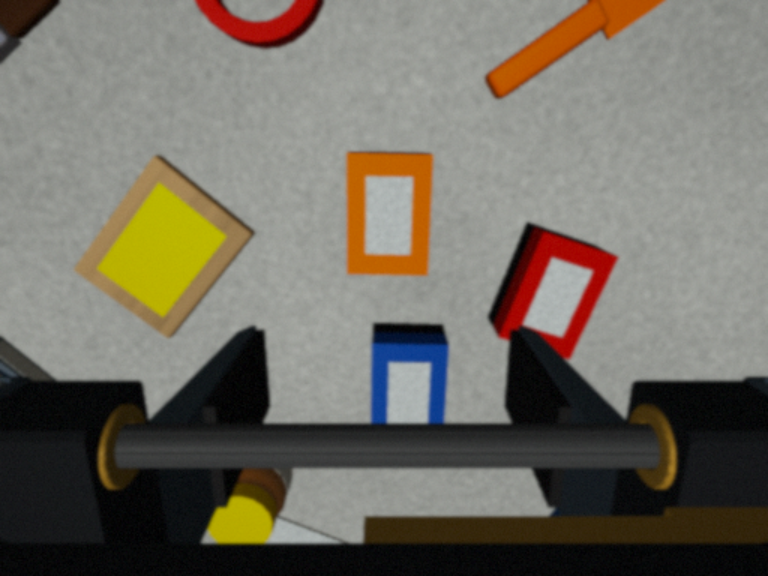

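```bash
python3 - <<'E'
from w import *
f=wr(None)
for col,x,y,th,r in(('orange',478,239,.6,55),('red',453,373,.3,60)):
    print(col,np.round(fitbox(f,col,x,y,th,84,58,22,44,r),2))
print('mark',np.round(fitbox(f,'yellow',611,118,0,88,62,12,12,70),2))
E
```

```text
orange [4.7585e+02 2.3764e+02 3.5640e+01 2.0000e-02]
red [4.4939e+02 3.7351e+02 1.7870e+01 1.0000e-01]
mark [ 6.0763e+02  1.1650e+02 -3.8200e+00  4.0000e-02]
```

Emit:
play_rows:
  motion:
    - [-0.001,0,-0.04,-0.02,1]
    - [-0.001,0,-0.08,-0.02,1]
    - [-0.001,0,-0.12,-0.02,1]
    - [-0.001,0,-0.16,-0.02,1]
    - [-0.001,0,-0.19,-0.02,1]
    - [-0.001,0,-0.205,-0.02,1]
    - [-0.001,0,-0.21,-0.02,1]
    - [-0.001,0,-0.21,-0.02,1]
  squeeze: 20

```text
time_s: 4.55
ee_pos: [501.0, 257.7, 3.0]
ee_rot: [162.9, 89.9, -161.2]
force: [-0.2, -0.2, -0.1]
gripper_width: 91.4
```

Emit:
play_rows:
  motion:
    - [0,0,0,0,0.5]
    - [0,0,0,0,0.5]
    - [0,0,0,0,0.5]
    - [0,0,0,0,0.5]
    - [0,0,0,0,0.5]
    - [0,0,0,0,0.5]
    - [0,0,0,0,0.5]
    - [0,0,0,0,0.5]
  squeeze: 20

```text
time_s: 5.22
ee_pos: [502.8, 257.2, 4.7]
ee_rot: [-0.7, 89.9, 35.2]
force: [-0.6, -0.5, 5.8]
gripper_width: 57.8
```

Emit:
play_rows:
  motion:
    - [0,0,0.03,0,0.5]
    - [0,0,0.06,0,0.5]
    - [0.01,-0.01,0.09,-0.1,0.5]
    - [0.03,-0.02,0.12,-0.2,0.5]
    - [0.05,-0.03,0.12,-0.3,0.5]
    - [0.06,-0.04,0.12,-0.4,0.5]
    - [0.07,-0.042,0.12,-0.5,0.5]
    - [0.072,-0.042,0.12,-0.6,0.5]

```text
time_s: 5.88
ee_pos: [575.9, 213.9, 123.5]
ee_rot: [-26.3, 90.0, -25.1]
force: [-0.3, 0.2, -1.4]
gripper_width: 57.8
```

```bash
cat > sc.py <<'E'
import sys
from h import *
f=grab_frame('scene'); n=sys.argv[1]; x,y,z=[float(v) for v in sys.argv[2:5]]
u=px(f,(x,y,z)); r=60
c=cv2.getRectSubPix(f['img'],(int(2*r),int(2*r*.75)),tuple(map(float,u))); cv2.imwrite(f'pics/{n}.png',cv2.resize(c,(720,540),interpolation=2)); print(u.round())
E
python3 sc.py s1 574 215 100; python3 w.py
```

```text
[324. 177.]
5.93 [575.4 214.4 123.3] jaw 91.0 q [ 19.  26.  92.  -0.  62. -72.] F [ 1.1 -0.1 -3.1] w 57.6
```

View pics/s1.png

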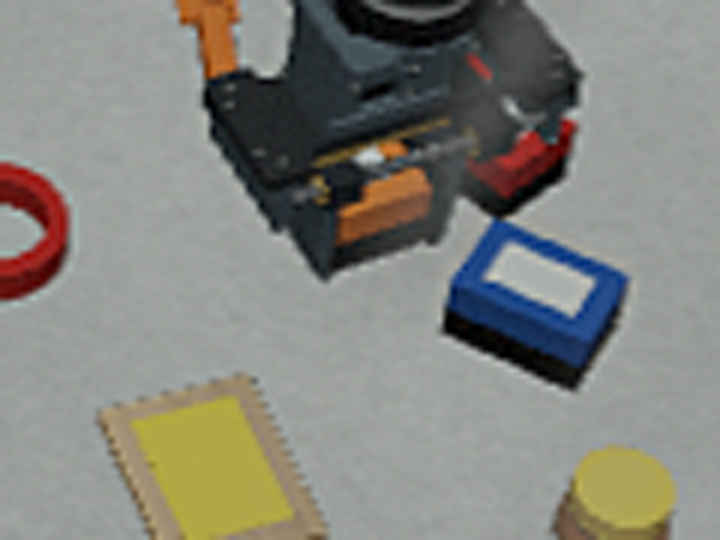

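Emit:
play_rows:
  motion:
    - [0,0,-0.02,-0.02,0.5]
    - [0,0,-0.04,-0.02,0.5]
    - [0,0,-0.06,-0.02,0.5]
    - [0,0,-0.06,-0.02,0.5]
    - [0,0,-0.06,-0.02,0.5]
    - [0,0,-0.06,-0.02,0.5]
    - [0,0,-0.06,-0.02,0.5]
    - [0,0,-0.06,-0.02,0.5]
  squeeze: 5

```text
time_s: 6.6
ee_pos: [575.2, 215.4, 65.4]
ee_rot: [20.6, 89.9, 21.0]
force: [-0.2, -0.2, -2.2]
gripper_width: 57.9
```

```bash
python3 sc.py s2 574 215 60; python3 w.py w2
```

```text
[322. 185.]
6.65 [575.1 215.3  65.2] jaw 90.4 q [ 19.  29.  96.   0.  55. -71.] F [-1.1  0.  -2.5] w 57.8
```

View pics/s2.png

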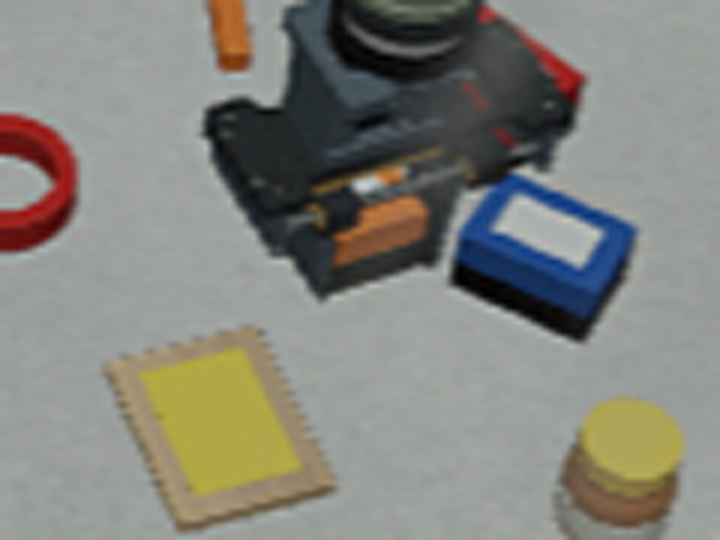

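View pics/w2.png

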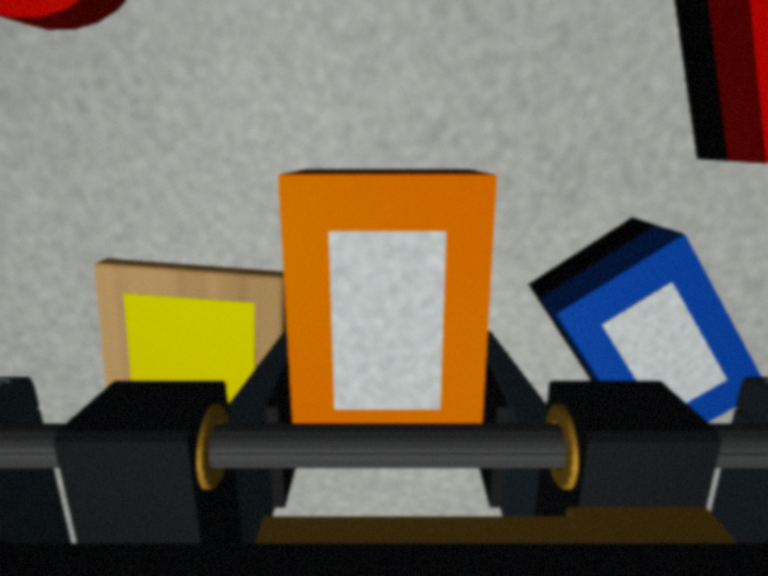

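Emit:
play_rows:
  motion:
    - [0,0,0,0,0.5]
    - [0,0,0,0,0.5]
    - [0,0,0,0,0.5]
    - [0,0,0,0,0.5]
    - [0,0,0,0,0.5]
    - [0,0,0,0,0.5]
    - [0,0,0,0,0.5]
    - [0,0,0,0,0.5]
  squeeze: 3

```text
time_s: 7.37
ee_pos: [574.4, 215.0, 63.9]
ee_rot: [154.2, 90.0, 154.6]
force: [-0.2, -1.1, -0.8]
gripper_width: 57.7
```

```bash
python3 w.py w3
```

```text
7.37 [574.4 215.   63.9] jaw 90.4 q [ 19.  29.  96.   0.  55. -71.] F [-0.2 -1.1 -0.8] w 57.7
```

View pics/w3.png

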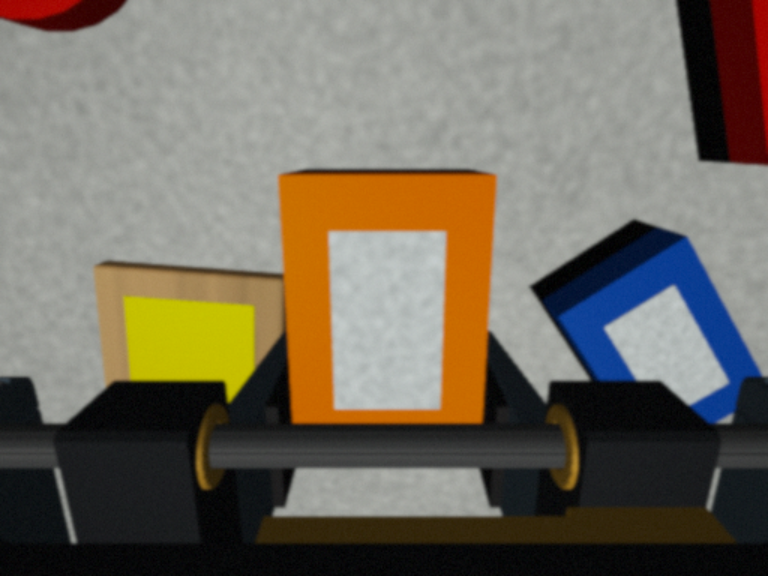

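Emit:
play_rows:
  motion:
    - [0,0,-0.025,0,0.5]
    - [0,0,-0.045,0,0.5]
    - [0,0,-0.055,0,0.5]
    - [0,0,-0.06,0,0.5]
    - [0,0,-0.06,0,0.75]
    - [0,0,-0.06,0,0.75]
    - [0.005,0,-0.06,0,0.75]
    - [0.01,0,-0.06,0,0.75]
  squeeze: 3

```text
time_s: 8.08
ee_pos: [585.5, 215.4, 5.1]
ee_rot: [21.9, 89.9, 22.3]
force: [-0.2, 0.3, 0.1]
gripper_width: 68.3
```

Emit:
play_rows:
  motion:
    - [0,0,0,0,0.75]
    - [0,0,0,0,0.5]
    - [0,0,0,0,0.5]
    - [0,0,0,0,0.5]
    - [0,0,0,0,0.5]
    - [0,0,0.04,0,0.5]
    - [0,0,0.07,0,0.5]
    - [0,0,0.07,0,0.5]
  squeeze: 3

```text
time_s: 8.75
ee_pos: [588.0, 216.4, 79.9]
ee_rot: [19.5, 89.4, 19.8]
force: [1.0, 0.3, -0.3]
gripper_width: 57.1
```

```bash
python3 w.py w4
```

```text
8.75 [588.  216.4  79.9] jaw 90.4 q [ 19.  29.  94.   0.  57. -71.] F [ 1.   0.3 -0.3] w 57.1
```

View pics/w4.png

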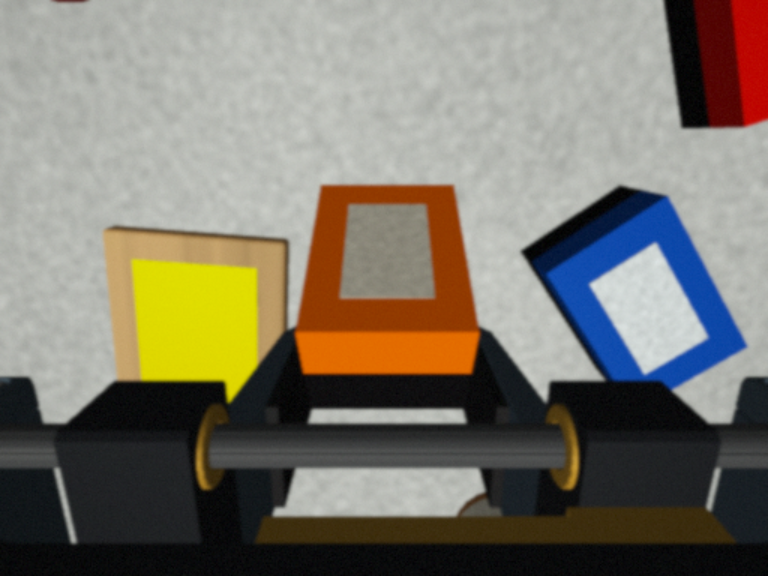

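Emit:
play_rows:
  motion:
    - [0,0,0,0,0.5]
    - [0,0,0,0,0.5]
    - [0,0,0,0,0.5]
    - [0,0,0,0,0.5]
    - [0,0,0,0,0.5]
    - [0,0,0,0,0.5]
    - [0,0,0,0,0.5]
    - [0,0,0,0,0.5]
  squeeze: 3

```text
time_s: 9.47
ee_pos: [584.4, 215.0, 73.8]
ee_rot: [178.4, 90.0, 178.8]
force: [0.8, 0.3, -2.2]
gripper_width: 57.8
```

```bash
python3 w.py w5
```

```text
9.47 [584.4 215.   73.8] jaw 90.4 q [ 19.  29.  94.   0.  57. -71.] F [ 0.8  0.3 -2.2] w 57.8
```

View pics/w5.png

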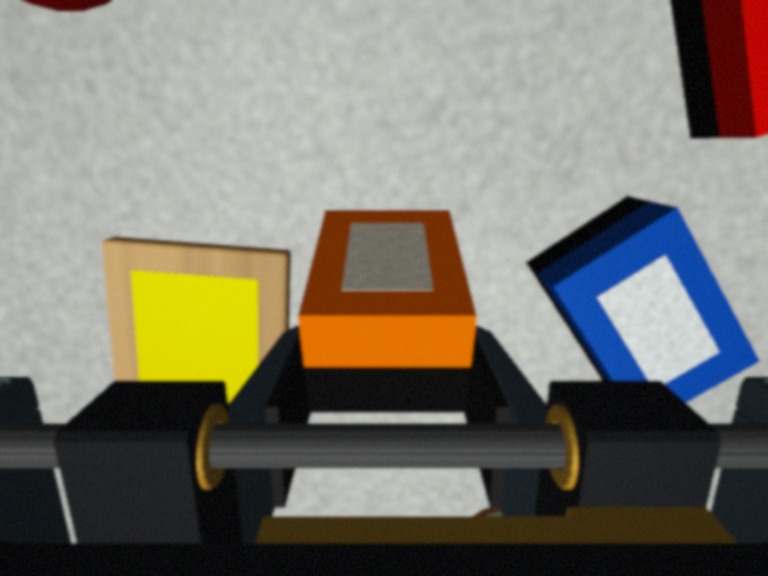

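Emit:
play_rows:
  motion:
    - [0,0,-0.003,0,0.5]
    - [0,0,-0.005,0,0.5]
    - [-0.005,0,-0.005,0,0.5]
    - [-0.01,0,-0.005,0,0.5]
    - [-0.015,0,-0.006,0,0.5]
    - [-0.02,0,-0.007,0,0.5]
    - [-0.025,0,-0.008,0,0.5]
    - [-0.026,0,-0.008,0,0.5]
  squeeze: 3

```text
time_s: 10.18
ee_pos: [558.0, 215.1, 66.3]
ee_rot: [9.7, 89.9, 10.0]
force: [1.8, -0.5, 1.7]
gripper_width: 58.1
```

```bash
python3 w.py w6
```

```text
10.18 [558.  215.1  66.3] jaw 90.4 q [ 20.  27.  98.  -0.  54. -70.] F [ 1.8 -0.5  1.7] w 58.1
```

View pics/w6.png

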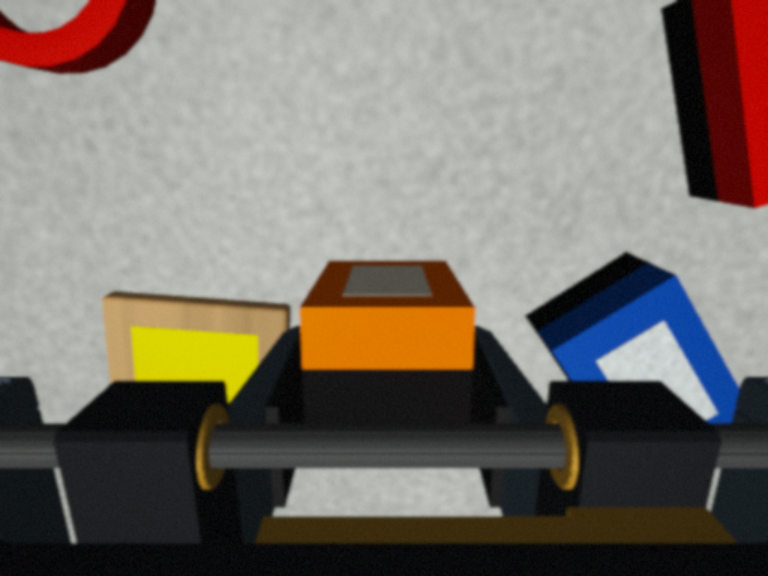

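Emit:
play_rows:
  motion:
    - [-0.007,0,0.001,0,0.5]
    - [-0.015,0,0.002,0,0.5]
    - [-0.023,0,0.002,0,0.5]
    - [-0.031,0,0.0015,0,0.5]
    - [-0.038,0,0.0,0,0.5]
    - [-0.046,0,-0.001,0,0.5]
    - [-0.053,0,-0.004,0,0.5]
    - [-0.06,0,-0.007,0,0.5]
  squeeze: 3

```text
time_s: 10.9
ee_pos: [497.1, 214.9, 58.6]
ee_rot: [-165.1, 89.9, -164.7]
force: [-0.8, -1.5, -0.0]
gripper_width: 57.8
```

```bash
python3 w.py w7; python3 sc.py s7 490 215 40
```

```text
10.9 [497.1 214.9  58.6] jaw 90.4 q [ 22.  24. 106.   0.  50. -68.] F [-0.8 -1.5 -0. ] w 57.8
[310. 171.]
```

View pics/w7.png

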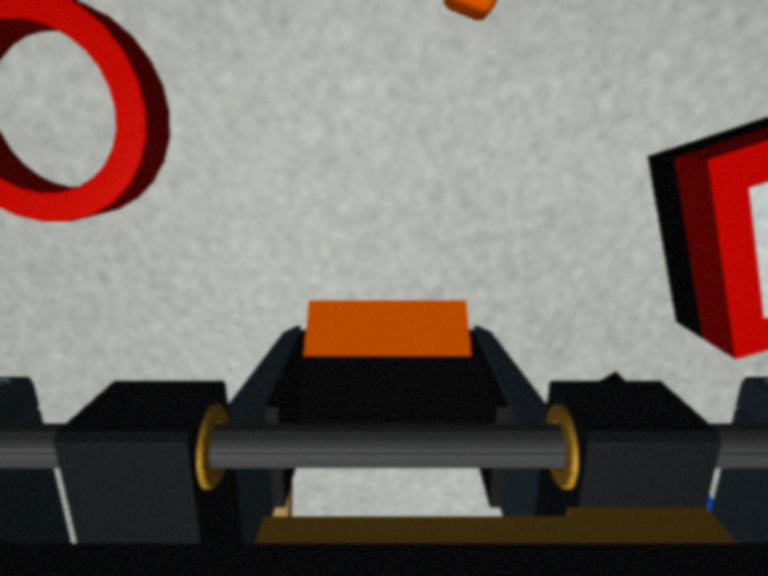

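View pics/s7.png

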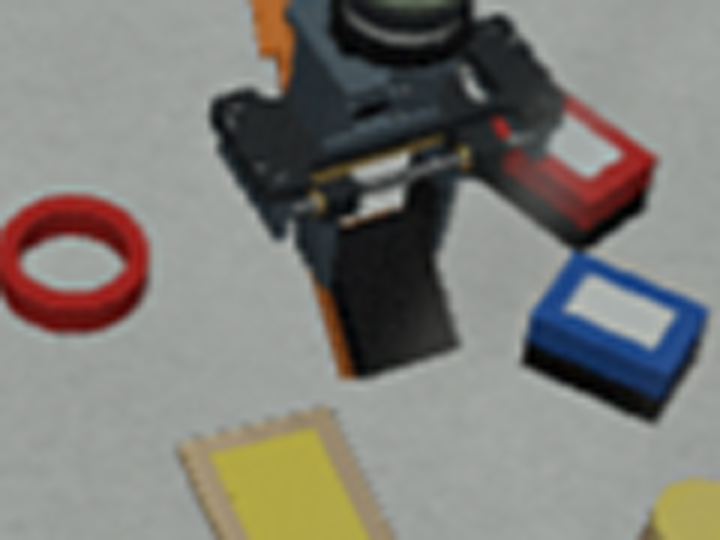

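Emit:
play_rows:
  motion:
    - [-0.007,0,-0.004,0,0.5]
    - [-0.013,0,-0.008,0,0.5]
    - [-0.019,0,-0.013,0,0.5]
    - [-0.025,0,-0.018,0,0.5]
    - [-0.03,0,-0.024,0,0.5]
    - [-0.035,0,-0.03,0,0.5]
    - [-0.039,0,-0.037,0,0.5]
    - [-0.042,0,-0.043,0,0.5]
  squeeze: 3

```text
time_s: 11.67
ee_pos: [456.0, 215.0, 15.2]
ee_rot: [71.1, 90.0, 71.4]
force: [1.2, -1.6, 4.5]
gripper_width: 58.1
```

Emit:
play_rows:
  motion:
    - [-0.002,0,-0.003,0,0.5]
    - [-0.003,0,-0.006,0,0.5]
    - [-0.004,0,-0.009,0,0.5]
    - [-0.005,0,-0.011,0,0.5]
    - [-0.005,0,-0.012,0,0.5]
    - [-0.005,0,-0.012,0,0.5]
    - [-0.005,0,-0.012,0,0.5]
    - [-0.005,0,-0.012,0,0.5]
  squeeze: 3

```text
time_s: 12.33
ee_pos: [451.4, 215.2, 3.9]
ee_rot: [111.7, 90.0, 112.0]
force: [1.6, -0.4, 0.5]
gripper_width: 58.2
```

```bash
python3 w.py w8; python3 sc.py s8 430 215 20
```

```text
12.33 [451.4 215.2   3.9] jaw 90.3 q [ 24.  25. 115.   0.  40. -66.] F [ 1.6 -0.4  0.5] w 58.2
[302. 163.]
```

View pics/w8.png

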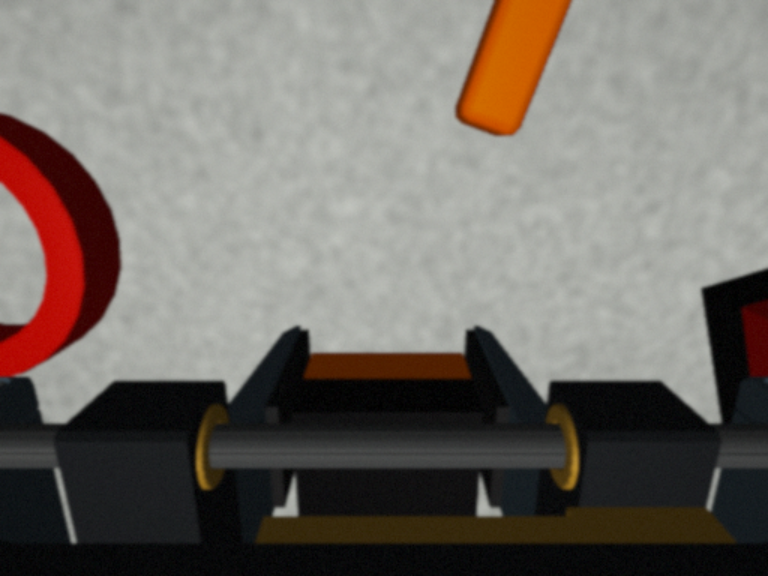

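View pics/s8.png

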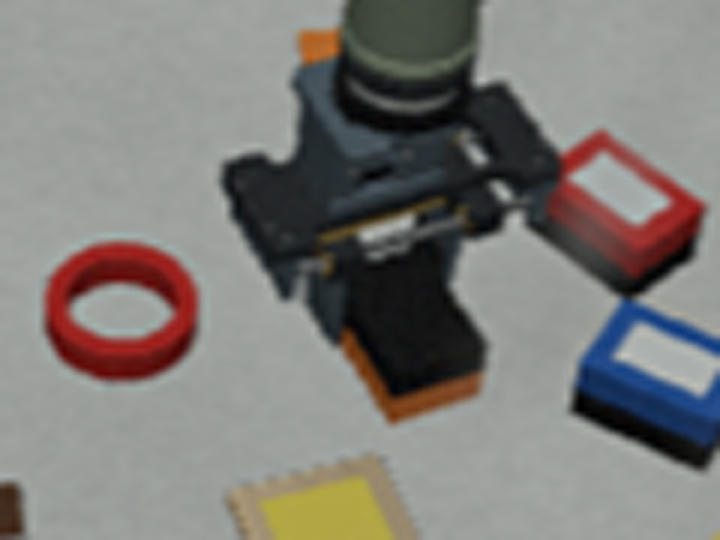

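Emit:
play_rows:
  motion:
    - [0,0,0,0,0.8]
    - [0,0,0,0,0.9]
    - [0,0,0,0,0.9]
    - [0,0,0.04,0,0.9]
    - [0.02,0,0.08,0,0.9]
    - [0.04,0,0.12,0,0.9]
    - [0.06,0,0.16,0,0.9]
    - [0.08,0,0.2,0,0.9]

```text
time_s: 13.1
ee_pos: [526.0, 214.9, 195.1]
ee_rot: [141.3, 90.0, 141.6]
force: [1.3, 1.1, -0.8]
gripper_width: 81.9
```

Emit:
play_rows:
  motion:
    - [0,0,0,0,1]
    - [0,0,0,0,1]
    - [0,0,0,0,1]
    - [0,0,0,0,1]
    - [0,0,0,0,1]
    - [0,0,0,0,1]
    - [0,0,0,0,1]
    - [0,0,0,0,1]

```text
time_s: 13.77
ee_pos: [525.6, 215.0, 192.5]
ee_rot: [-164.8, 89.9, -164.4]
force: [0.0, 0.3, -0.7]
gripper_width: 91.2
```

```bash
sed -i "s/^HSV={/HSV={'black':((0,0,0),(180,255,45)),/" h.py; python3 - <<'E'
from w import *
f=wr('w9'); s,R=tool(); print(s['ee_pos'],yaw())
print(np.round(fitbox(f,'black',493,215,0,84,58,22,44,45),2))
print('mark',np.round(fitbox(f,'yellow',608,117,-.07,88,62,12,12,70),2))
E
```

```text
[525.70187495 215.0363849  192.70929645] 90.3628314403003
[ 4.9055e+02  2.1463e+02 -1.1500e+00  1.3000e-01]
mark [ 6.0711e+02  1.1737e+02 -4.0100e+00  1.7000e-01]
```

View pics/w9.png

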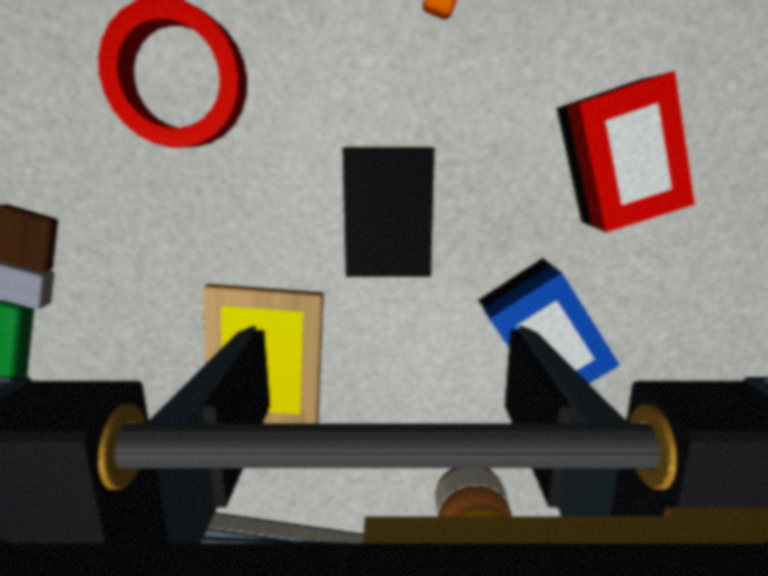

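```bash
cat > cor.py <<'E'
import sys,json
from w import *
# dark quad corners: args x y z ; takes wrist picture, finds dark component containing projected point
f=wr(sys.argv[4] if len(sys.argv)>4 else None); x,y,z=map(float,sys.argv[1:4])
im=cv2.GaussianBlur(cv2.resize(f['img'],None,fx=4,fy=4,interpolation=2),(5,5),0).max(2)
m=(im<70).astype(np.uint8); u=px(f,(x,y,z)); 
n,lab,st,ce=cv2.connectedComponentsWithStats(m); l=lab[int(u[1]*4),int(u[0]*4)]; print(l,st[l])
c,_=cv2.findContours((lab==l).astype(np.uint8),0,2); h=cv2.convexHull(max(c,key=cv2.contourArea))
for e in np.linspace(.02,.15,14):
    q=cv2.approxPolyDP(h,e*cv2.arcLength(h,True)/2,True)[:,0]
    if len(q)==4: break
q=(q-1.5)/4; P=np.array([at(f,a,z)[:2] for a in q]); print(q.round(),P.round(1).tolist(),'centre',P.mean(0).round(1))
d=np.linalg.norm(np.roll(P,-1,0)-P,axis=1); print('sides',d.round(1)); i=np.argmax(d); v=np.roll(P,-1,0)[i]-P[i]; print('yaw',np.degrees(np.arctan2(v[1],v[0])).round(1))
E
python3 cor.py 490 215 44
```

```text
7 [  916   393   240   343 79217]
[[288.  98.]
 [286. 183.]
 [231. 183.]
 [229.  99.]] [[446.3, 241.7], [528.3, 242.6], [528.9, 187.5], [447.1, 186.6]] centre [487.6 214.6]
sides [82.  55.1 81.8 55.1]
yaw 0.6
```

Emit:
play_rows:
  motion:
    - [-0.01,0,-0.04,0,1]
    - [-0.02,0,-0.08,0,1]
    - [-0.03,0,-0.12,0,1]
    - [-0.037,0,-0.15,0,1]
    - [-0.037,0,-0.175,0,1]
    - [-0.037,0,-0.186,0,1]
    - [-0.037,0,-0.188,0,1]
    - [-0.037,0,-0.188,0,0.5]
  squeeze: 30

```text
time_s: 14.53
ee_pos: [488.8, 215.0, 4.5]
ee_rot: [-161.4, 89.9, -161.1]
force: [0.3, -0.2, 0.3]
gripper_width: 86.7
```

Emit:
play_rows:
  motion:
    - [0,0,0,0,0.5]
    - [0,0,0,0,0.5]
    - [0,0,0,0,0.5]
    - [0,0,0,0,0.5]
    - [0,0,0,0,0.5]
    - [0,0,0.01,0,0.5]
    - [0,0,0.03,0,0.5]
    - [0,0,0.06,0,0.5]
  squeeze: 30

```text
time_s: 15.2
ee_pos: [486.9, 214.1, 64.1]
ee_rot: [-158.2, 89.7, -157.9]
force: [1.0, 1.0, -1.0]
gripper_width: 58.2
```

```bash
python3 w.py w10; python3 sc.py s10 488 215 70
```

```text
15.2 [486.9 214.1  64.1] jaw 90.4 q [ 22.  23. 107.   0.  51. -68.] F [ 1.  1. -1.] w 58.2
[311. 165.]
```

View pics/s10.png

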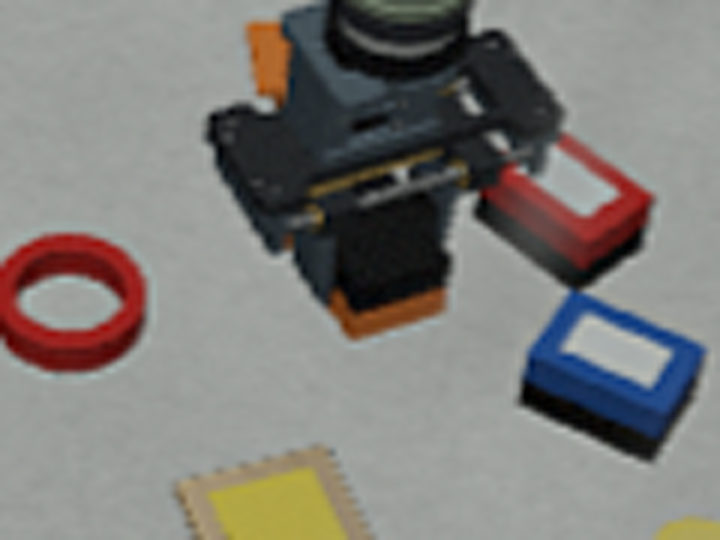

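Emit:
play_rows:
  motion:
    - [0.02,-0.016,0.01,-0.02,0.5]
    - [0.045,-0.036,0.01,-0.04,0.5]
    - [0.07,-0.057,0.01,-0.06,0.5]
    - [0.095,-0.078,0.01,-0.075,0.5]
    - [0.115,-0.094,0.01,-0.075,0.5]
    - [0.1195,-0.098,0.005,-0.075,0.5]
    - [0.1195,-0.098,-0.01,-0.075,0.5]
    - [0.1195,-0.098,-0.02,-0.075,0.5]

```text
time_s: 15.97
ee_pos: [607.7, 116.5, 43.6]
ee_rot: [-174.4, 89.9, -178.4]
force: [-0.9, -0.1, -1.2]
gripper_width: 57.8
```

Emit:
play_rows:
  motion:
    - [0,0,-0.007,0,0.5]
    - [0,0,-0.014,0,0.5]
    - [0,0,-0.02,0,0.5]
    - [0,0,-0.024,0,0.5]
    - [0,0,-0.026,0,0.5]
    - [0,0,-0.027,0,0.5]
    - [0,0,-0.0275,0,0.5]
    - [0,0,-0.0275,0,0.5]

```text
time_s: 16.63
ee_pos: [608.7, 117.2, 18.0]
ee_rot: [20.8, 89.9, 16.9]
force: [-0.5, -0.5, -1.2]
gripper_width: 57.7
```

```bash
python3 w.py w11; python3 sc.py s11 608 117 40
```

```text
16.63 [608.7 117.2  18. ] jaw 86.1 q [ 10.  32.  98.   0.  50. -76.] F [-0.5 -0.5 -1.2] w 57.7
[299. 205.]
```

View pics/s11.png

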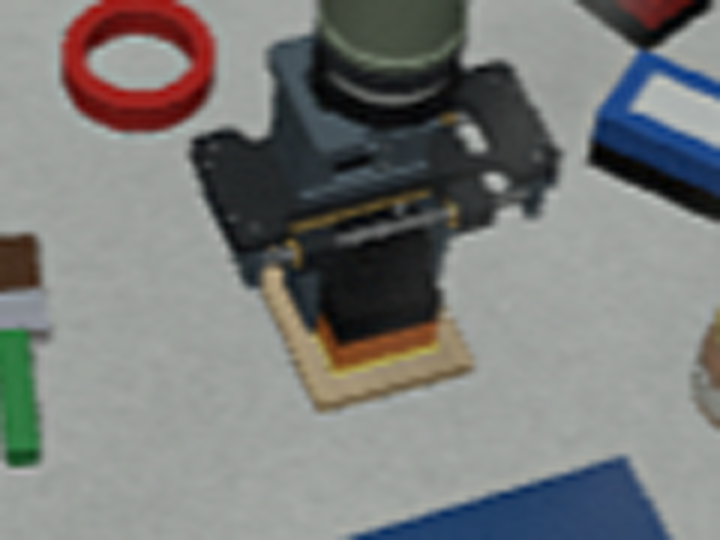

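Emit:
play_rows:
  motion:
    - [0,0,-0.0005,0,0.5]
    - [0,0,-0.001,0,0.5]
    - [0,0,-0.0015,0,0.5]
    - [0,0,-0.0015,0,0.5]
    - [0,0,-0.0015,0,0.8]
    - [0,0,-0.0015,0,0.8]
    - [0,0,-0.0015,0,0.8]
    - [0,0,0.01,0,0.8]

```text
time_s: 17.4
ee_pos: [606.7, 116.7, 25.7]
ee_rot: [-167.2, 89.7, -171.2]
force: [0.7, 0.8, 0.2]
gripper_width: 73.1
```

Emit:
play_rows:
  motion:
    - [0,0,0.03,0,1]
    - [0,0.01,0.06,0.05,1]
    - [0,0.04,0.09,0.15,1]
    - [0,0.075,0.11,0.27,1]
    - [0,0.11,0.13,0.39,1]
    - [0,0.145,0.15,0.51,1]
    - [0,0.18,0.17,0.6,1]
    - [0,0.21,0.19,0.7,1]

```text
time_s: 18.07
ee_pos: [607.9, 329.3, 219.5]
ee_rot: [17.6, 89.9, 54.1]
force: [0.4, 0.2, -0.5]
gripper_width: 90.7
```

Emit:
play_rows:
  motion:
    - [0,0.02,0,0,1]
    - [0,0.032,0,0,1]
    - [0,0.032,0,0,1]
    - [0,0.032,0,0,1]
    - [0,0.032,0,0,1]
    - [0,0.032,0,0,1]
    - [0,0.032,0,0,1]
    - [0,0.032,0,0,1]

```text
time_s: 18.73
ee_pos: [608.7, 357.9, 217.5]
ee_rot: [175.0, 90.0, -148.9]
force: [-0.2, -0.7, -0.3]
gripper_width: 91.3
```

```bash
cat > m2.py <<'E'
from w import *
import sys
n,col,x,y,th=sys.argv[1],sys.argv[2],*map(float,sys.argv[3:6])
f=wr(n); s,R=tool(); print(s['time_s'],s['ee_pos'].round(1),round(yaw(),1),s['qpos'].round())
print(np.round(fitbox(f,col,x,y,th,84,58,22,44,60),2))
E
python3 m2.py w12 blue 577 334 .63
```

```text
18.7833 [608.6 358.1 217.6] 126.1 [ 30.  30.  70.   0.  80. -97.]
[5.7683e+02 3.3309e+02 3.6050e+01 2.0000e-02]
```

View pics/w12.png

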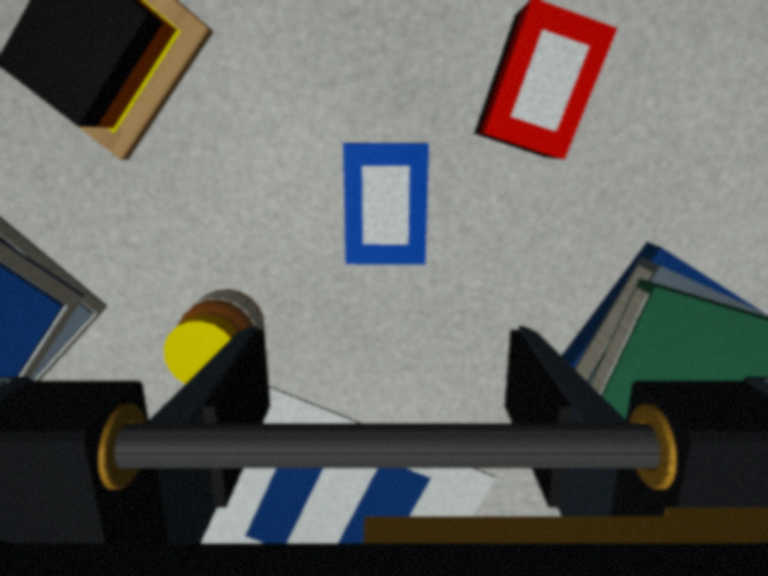

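Emit:
play_rows:
  motion:
    - [0.003,0,-0.04,0,1]
    - [0.003,0,-0.08,0,1]
    - [0.003,0,-0.12,0,1]
    - [0.003,0,-0.16,0,1]
    - [0.003,0,-0.195,0,1]
    - [0.003,0,-0.21,0,1]
    - [0.003,0,-0.213,0,1]
    - [0.003,0,-0.213,0,0.5]
  squeeze: 15

```text
time_s: 19.45
ee_pos: [611.1, 358.4, 3.2]
ee_rot: [171.8, 89.9, -152.1]
force: [-1.0, 0.2, -0.2]
gripper_width: 87.1
```

Emit:
play_rows:
  motion:
    - [0,0,0,0,0.5]
    - [0,0,0,0,0.5]
    - [0,0,0,0,0.5]
    - [0,0,0,0,0.5]
    - [0,0,0,0,0.5]
    - [0,0,0.02,0,0.5]
    - [0,0,0.05,0,0.5]
    - [0,0,0.08,0,0.5]
  squeeze: 15

```text
time_s: 20.12
ee_pos: [610.5, 358.5, 84.1]
ee_rot: [170.9, 89.8, -152.9]
force: [0.5, 0.3, -0.5]
gripper_width: 58.3
```

```bash
python3 w.py w13
```

```text
20.12 [610.5 358.5  84.1] jaw 126.2 q [ 29.  35.  80.   0.  65. -97.] F [ 0.5  0.3 -0.5] w 58.3
```

View pics/w13.png

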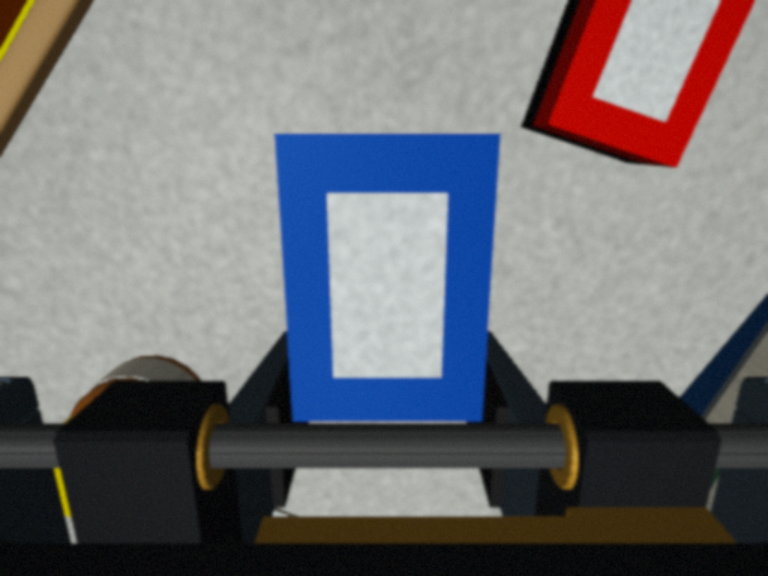

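Emit:
play_rows:
  motion:
    - [-0.004,-0.018,0,-0.08,0.5]
    - [-0.008,-0.036,0,-0.16,0.5]
    - [-0.013,-0.054,0,-0.24,0.5]
    - [-0.018,-0.072,0,-0.32,0.5]
    - [-0.022,-0.09,0,-0.4,0.5]
    - [-0.026,-0.108,0,-0.48,0.5]
    - [-0.03,-0.126,0,-0.56,0.5]
    - [-0.034,-0.143,0,-0.63,0.5]
  squeeze: 15

```text
time_s: 20.83
ee_pos: [577.0, 215.0, 84.5]
ee_rot: [-99.3, 90.0, -99.4]
force: [0.9, 1.0, -1.7]
gripper_width: 57.8
```

Emit:
play_rows:
  motion:
    - [0,0,-0.005,0,0.5]
    - [0,0,-0.009,0,0.5]
    - [0,0,-0.009,0,0.5]
    - [0,0,-0.009,0,0.5]
    - [0,0,-0.009,0,0.5]
    - [0,0,-0.009,0,0.5]
    - [0,0,-0.009,0,0.5]
    - [0,0,-0.009,0,0.5]
  squeeze: 3

```text
time_s: 21.5
ee_pos: [577.5, 216.4, 75.6]
ee_rot: [56.6, 90.0, 56.7]
force: [-0.4, -0.3, -2.2]
gripper_width: 57.9
```

Emit:
play_rows:
  motion:
    - [0,0,0,0,0.5]
    - [0,0,0,0,0.5]
    - [0,0,0,0,0.5]
    - [0,0,0,0,0.5]
    - [0,0,0,0,0.5]
    - [0,0,0,0,0.5]
    - [0,0,0,0,0.5]
    - [0,0,0,0,0.5]
  squeeze: 3

```text
time_s: 22.17
ee_pos: [577.5, 216.0, 75.6]
ee_rot: [57.3, 90.0, 57.4]
force: [0.0, -0.4, -2.0]
gripper_width: 57.8
```

```bash
python3 w.py w14
```

```text
22.17 [577.5 216.   75.6] jaw 90.1 q [ 19.  28.  95.   0.  57. -71.] F [ 0.  -0.4 -2. ] w 57.8
```

View pics/w14.png

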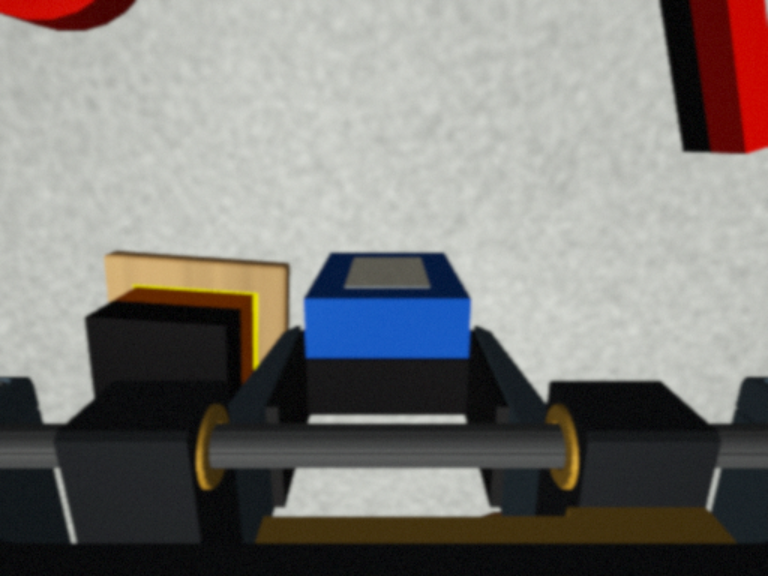

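Emit:
play_rows:
  motion:
    - [0,0,-0.002,0,0.5]
    - [0,0,-0.004,0,0.5]
    - [0,0,-0.004,0,0.5]
    - [0,0,-0.004,0,0.8]
    - [0,0,-0.004,0,0.8]
    - [0,0,-0.004,0,0.8]
    - [0,0,-0.01,0,0.8]
    - [0,0,-0.018,0,0.8]
  squeeze: 3

```text
time_s: 22.88
ee_pos: [577.7, 216.2, 57.5]
ee_rot: [28.2, 89.9, 28.3]
force: [0.7, 0.2, -0.4]
gripper_width: 73.1
```

```bash
python3 w.py w15
```

```text
22.88 [577.7 216.2  57.5] jaw 90.1 q [ 19.  29.  96.   0.  54. -71.] F [ 0.7  0.2 -0.4] w 73.1
```

View pics/w15.png

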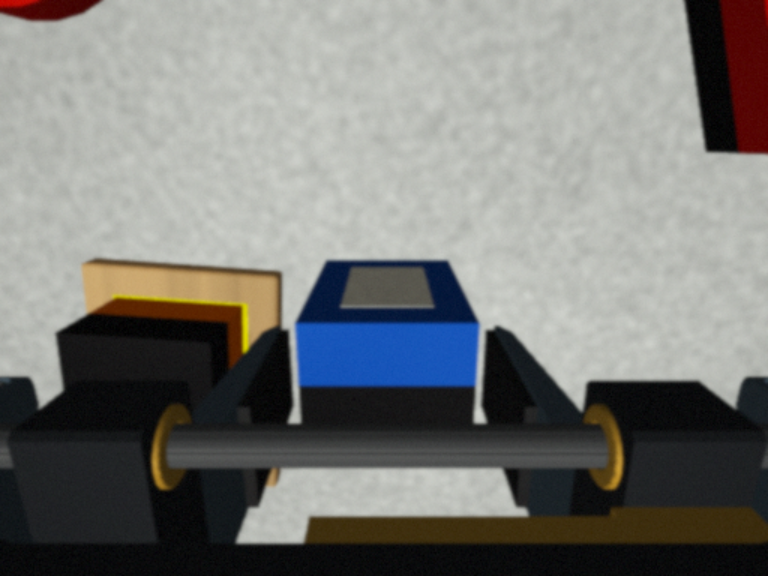

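Emit:
play_rows:
  motion:
    - [-0.004,0,0,0,0.8]
    - [-0.004,0,0,0,0.8]
    - [-0.004,0,0,0,0.5]
    - [-0.004,0,0,0,0.5]
    - [-0.004,0,0,0,0.5]
    - [-0.004,0,0,0,0.5]
    - [-0.004,0,0,0,0.5]
    - [-0.004,0,0,0,0.5]
  squeeze: 3

```text
time_s: 23.6
ee_pos: [573.6, 216.1, 57.8]
ee_rot: [31.2, 90.0, 31.2]
force: [-0.3, 0.2, 0.9]
gripper_width: 58.1
```

Emit:
play_rows:
  motion:
    - [-0.007,0,0.001,0,0.5]
    - [-0.0135,0,0.002,0,0.5]
    - [-0.0205,0,0.002,0,0.5]
    - [-0.0275,0,0.002,0,0.5]
    - [-0.034,0,0.001,0,0.5]
    - [-0.041,0,0.0,0,0.5]
    - [-0.0475,0,-0.002,0,0.5]
    - [-0.054,0,-0.0045,0,0.5]
  squeeze: 3

```text
time_s: 24.27
ee_pos: [518.5, 216.0, 52.9]
ee_rot: [170.5, 90.0, 170.6]
force: [0.1, 0.1, 0.5]
gripper_width: 57.8
```

```bash
python3 w.py w16; python3 sc.py s16 500 215 30
```

```text
24.27 [518.5 216.   52.9] jaw 90.1 q [ 21.  26. 104.   0.  50. -69.] F [0.1 0.1 0.5] w 57.8
[311. 175.]
```

View pics/w16.png

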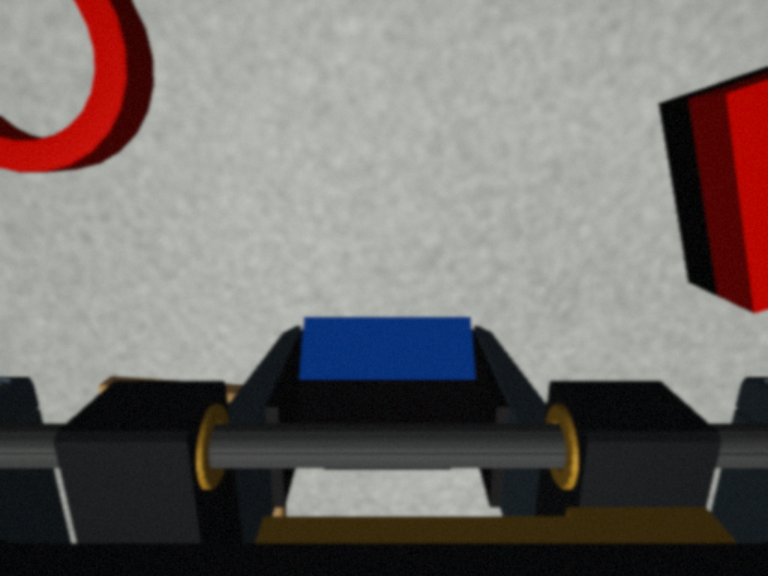

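View pics/s16.png

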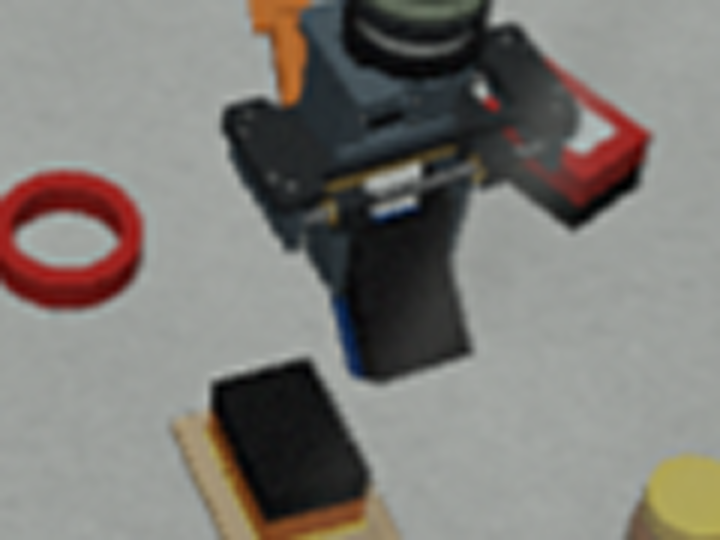

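Emit:
play_rows:
  motion:
    - [-0.006,0,-0.003,0,0.5]
    - [-0.012,0,-0.0065,0,0.5]
    - [-0.0175,0,-0.0105,0,0.5]
    - [-0.023,0,-0.015,0,0.5]
    - [-0.0275,0,-0.02,0,0.5]
    - [-0.032,0,-0.0255,0,0.5]
    - [-0.0355,0,-0.031,0,0.5]
    - [-0.039,0,-0.037,0,0.5]
  squeeze: 3

```text
time_s: 25.03
ee_pos: [479.9, 215.9, 15.4]
ee_rot: [-157.2, 90.0, -157.1]
force: [-0.3, -1.5, 0.0]
gripper_width: 58.0
```

Emit:
play_rows:
  motion:
    - [-0.0015,0,-0.003,0,0.5]
    - [-0.003,0,-0.006,0,0.5]
    - [-0.004,0,-0.009,0,0.5]
    - [-0.005,0,-0.0115,0,0.5]
    - [-0.005,0,-0.0115,0,0.5]
    - [-0.005,0,-0.0115,0,0.5]
    - [-0.005,0,-0.0115,0,0.8]
    - [-0.005,0,-0.0115,0,0.9]
  squeeze: 3

```text
time_s: 25.7
ee_pos: [475.7, 216.2, 4.7]
ee_rot: [43.2, 90.0, 43.2]
force: [0.8, 0.3, 0.0]
gripper_width: 68.5
```

Emit:
play_rows:
  motion:
    - [0,0,0,0,0.9]
    - [0,0,0.02,0,1]
    - [0.01,0,0.06,0,1]
    - [0.025,0,0.1,0,1]
    - [0.045,0,0.14,0,1]
    - [0.065,0,0.18,0,1]
    - [0.072,0,0.19,0,1]
    - [0.072,0,0.19,0,1]

```text
time_s: 26.37
ee_pos: [552.0, 217.0, 199.8]
ee_rot: [19.6, 89.3, 19.7]
force: [0.1, 0.3, 0.5]
gripper_width: 91.5
```

```bash
python3 w.py w17; python3 cor.py 515 216 44
```

```text
26.37 [552.  217.  199.8] jaw 90.0 q [ 20.  20.  89.  -0.  70. -70.] F [0.1 0.3 0.5] w 91.5
5 [  912   368   239   340 77842]
[[286.  92.]
 [285. 176.]
 [230. 176.]
 [228.  92.]] [[465.2, 242.8], [546.2, 243.2], [546.7, 188.0], [465.4, 187.7]] centre [505.9 215.4]
sides [81.1 55.1 81.3 55.1]
yaw -179.8
```

View pics/w17.png

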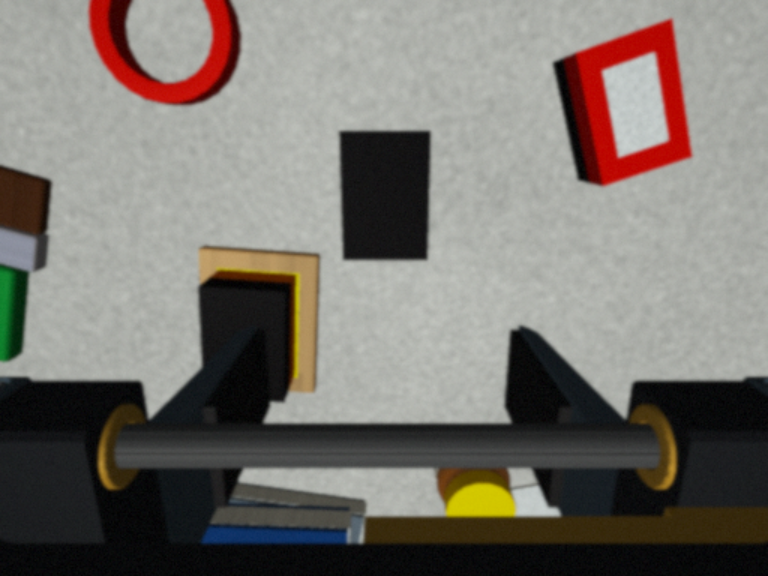

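```bash
python3 w.py; python3 cor.py 508 216 44;python3 w.py; python3 cor.py 508 216 44; python3 w.py
```

```text
26.47 [547.2 215.9 194.5] jaw 90.0 q [ 20.  20.  90.   0.  70. -70.] F [ 0.1 -0.1 -0.6] w 91.3
4 [  915   381   239   340 78170]
[[287.  95.]
 [285. 179.]
 [231. 179.]
 [229.  95.]] [[464.9, 242.6], [546.5, 243.0], [546.6, 187.9], [465.1, 187.9]] centre [505.8 215.4]
sides [81.7 55.2 81.4 54.7]
yaw 0.3
26.52 [546.1 215.7 193.2] jaw 90.1 q [ 20.  20.  90.   0.  70. -70.] F [ 0.   0.4 -0.3] w 91.0
4 [  916   387   240   341 78588]
[[288.  97.]
 [286. 181.]
 [232. 181.]
 [229.  97.]] [[464.9, 242.9], [546.3, 243.1], [546.9, 188.3], [465.4, 187.5]] centre [505.9 215.5]
sides [81.3 54.8 81.4 55.3]
yaw -179.5
26.57 [545.7 215.6 192.7] jaw 90.1 q [ 20.  20.  90.   0.  70. -70.] F [-0.6 -0.5  0.8] w 91.3
```

Emit:
play_rows:
  motion:
    - [-0.01,0,-0.04,0,1]
    - [-0.02,0,-0.08,0,1]
    - [-0.03,0,-0.12,0,1]
    - [-0.04,0,-0.15,0,1]
    - [-0.04,0,-0.175,0,1]
    - [-0.04,0,-0.186,0,1]
    - [-0.04,0,-0.188,0,1]
    - [-0.04,0,-0.188,0,0.5]
  squeeze: 30

```text
time_s: 27.23
ee_pos: [507.1, 216.0, 6.0]
ee_rot: [-161.0, 89.9, -160.9]
force: [0.3, 1.1, 0.4]
gripper_width: 87.0
```

Emit:
play_rows:
  motion:
    - [0,0,0,0,0.5]
    - [0,0,0,0,0.5]
    - [0,0,0,0,0.5]
    - [0,0,0,0,0.5]
    - [0,0,0,0,0.5]
    - [0,0,0.01,0,0.5]
    - [0,0,0.035,0,0.5]
    - [0,0,0.07,0,0.5]
  squeeze: 30

```text
time_s: 27.9
ee_pos: [505.1, 215.1, 75.3]
ee_rot: [-159.0, 89.6, -158.9]
force: [1.0, 0.7, -1.1]
gripper_width: 57.7
```

Emit:
play_rows:
  motion:
    - [0,0,0.025,0,0.5]
    - [0.01,-0.01,0.03,-0.02,0.5]
    - [0.03,-0.03,0.03,-0.04,0.5]
    - [0.055,-0.055,0.03,-0.06,0.5]
    - [0.08,-0.08,0.03,-0.07,0.5]
    - [0.098,-0.095,0.03,-0.07,0.5]
    - [0.102,-0.0985,0.025,-0.07,0.5]
    - [0.102,-0.0985,0.015,-0.07,0.5]

```text
time_s: 28.57
ee_pos: [611.2, 115.9, 91.5]
ee_rot: [10.6, 89.9, 6.5]
force: [0.1, 0.6, -1.4]
gripper_width: 57.4
```

```bash
python3 w.py w18; python3 sc.py s18 608 117 80
```

```text
28.57 [611.2 115.9  91.5] jaw 85.9 q [ 10.  28.  93.  -0.  59. -76.] F [ 0.1  0.6 -1.4] w 57.4
[300. 197.]
```

View pics/s18.png

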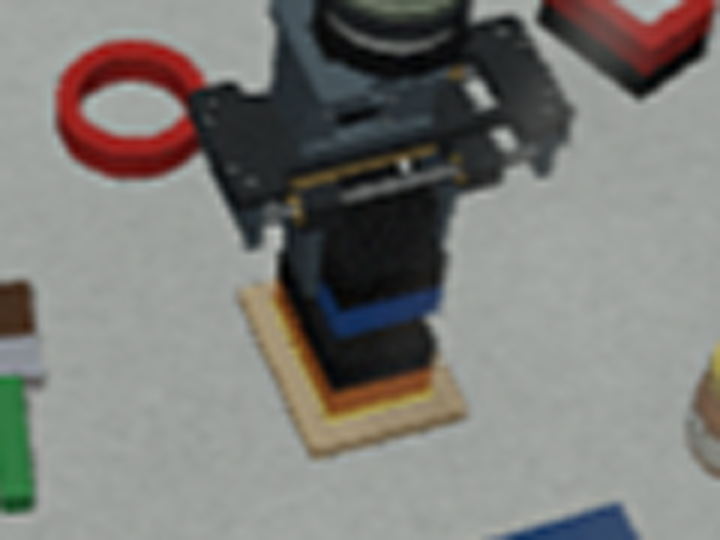

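Emit:
play_rows:
  motion:
    - [0,0,-0.005,0,0.5]
    - [0,0,-0.011,0,0.5]
    - [0,0,-0.017,0,0.5]
    - [0,0,-0.022,0,0.5]
    - [0,0,-0.025,0,0.5]
    - [0,0,-0.027,0,0.5]
    - [0,0,-0.0275,0,0.5]
    - [0,0,-0.0275,0,0.5]

```text
time_s: 29.33
ee_pos: [609.5, 117.6, 64.0]
ee_rot: [90.0, 90.0, 86.1]
force: [-0.2, -0.1, -1.6]
gripper_width: 57.7
```

```bash
python3 w.py w19; python3 sc.py s19 608 117 80
```

```text
29.33 [609.5 117.6  64. ] jaw 86.1 q [ 10.  29.  95.   0.  56. -76.] F [-0.2 -0.1 -1.6] w 57.7
[300. 197.]
```

View pics/s19.png

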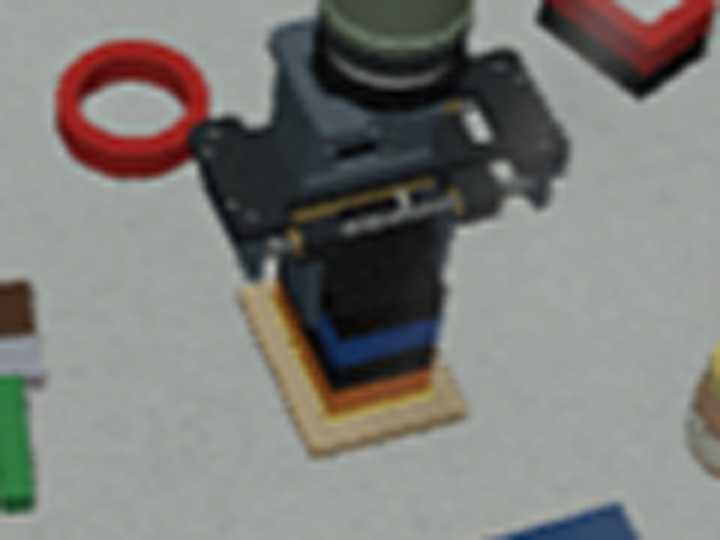

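Well aligned, about 2–3 mm above; lower slowly.

Emit:
play_rows:
  motion:
    - [0,0,-0.0005,0,0.5]
    - [0,0,-0.001,0,0.5]
    - [0,0,-0.0015,0,0.5]
    - [0,0,-0.002,0,0.5]
    - [0,0,-0.002,0,0.5]
    - [0,0,-0.002,0,0.5]
    - [0,0,-0.002,0,0.5]
    - [0,0,-0.002,0,0.5]

```text
time_s: 30.1
ee_pos: [609.7, 117.5, 63.5]
ee_rot: [15.4, 89.9, 11.4]
force: [-1.7, -1.2, 6.4]
gripper_width: 58.2
```

Emit:
play_rows:
  motion:
    - [0,0,0.001,0,0.5]
    - [0,0,0.001,0,0.8]
    - [0,0,0.001,0,0.8]
    - [0,0,0.001,0,0.85]
    - [0,0,0.02,0,0.85]
    - [0,0,0.05,0,0.85]
    - [0,0,0.085,0,1]
    - [0,0,0.115,0,1]

```text
time_s: 30.77
ee_pos: [609.5, 117.5, 178.6]
ee_rot: [34.8, 90.0, 30.8]
force: [0.4, 0.8, 0.4]
gripper_width: 88.0
```

Emit:
play_rows:
  motion:
    - [-0.014,0.033,0.01,0.05,1]
    - [-0.028,0.066,0.02,0.1,1]
    - [-0.042,0.099,0.03,0.15,1]
    - [-0.056,0.132,0.035,0.2,1]
    - [-0.07,0.165,0.035,0.25,1]
    - [-0.084,0.198,0.035,0.3,1]
    - [-0.098,0.23,0.035,0.35,1]
    - [-0.11,0.255,0.035,0.4,1]

```text
time_s: 31.43
ee_pos: [498.2, 374.9, 211.9]
ee_rot: [87.2, 90.0, 106.3]
force: [0.7, -0.5, -1.1]
gripper_width: 91.2
```

Emit:
play_rows:
  motion:
    - [-0.008,0.014,0,0,1]
    - [-0.008,0.014,0,0,1]
    - [-0.008,0.014,0,0,1]
    - [-0.008,0.014,0,0,1]
    - [-0.008,0.014,0,0,1]
    - [-0.008,0.014,0,0,1]
    - [-0.008,0.014,0,0,1]
    - [-0.008,0.014,0,0,1]

```text
time_s: 32.1
ee_pos: [491.9, 385.9, 212.1]
ee_rot: [31.5, 90.0, 50.4]
force: [-0.7, -0.1, 0.1]
gripper_width: 91.4
```

```bash
python3 m2.py w20 red 451 372 .33
```

```text
32.15 [491.8 386.  212.1] 108.9 [ 37.  23.  83.   0.  74. -72.]
[4.5009e+02 3.7181e+02 1.8480e+01 3.0000e-02]
```

View pics/w20.png

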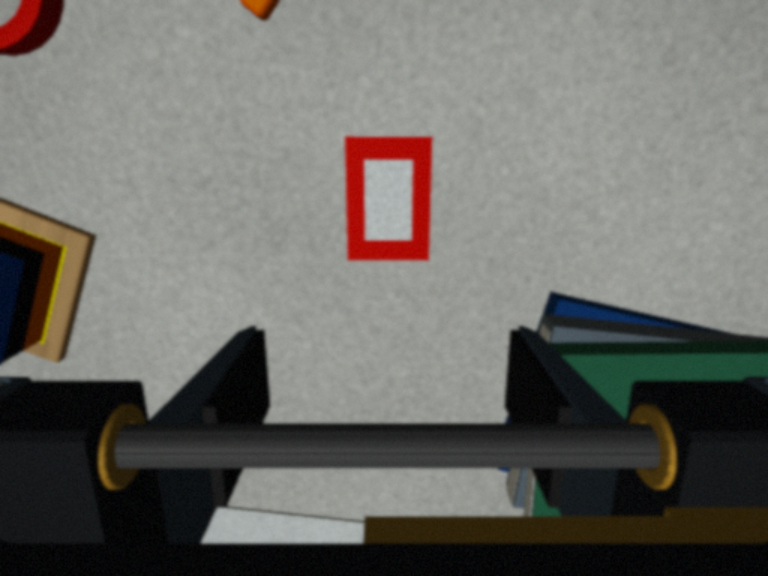

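Emit:
play_rows:
  motion:
    - [-0.001,0,-0.04,0,1]
    - [-0.001,0,-0.08,0,1]
    - [-0.001,0,-0.12,0,1]
    - [-0.001,0,-0.16,0,1]
    - [-0.001,0,-0.19,0,1]
    - [-0.001,0,-0.205,0,1]
    - [-0.001,0,-0.2075,0,1]
    - [-0.001,0,-0.2075,0,0.5]
  squeeze: 15

```text
time_s: 32.82
ee_pos: [490.3, 386.2, 3.8]
ee_rot: [-163.9, 89.9, -145.0]
force: [0.1, 0.5, 0.4]
gripper_width: 86.9
```

Emit:
play_rows:
  motion:
    - [0,0,0,0,0.5]
    - [0,0,0,0,0.5]
    - [0,0,0,0,0.5]
    - [0,0,0,0,0.5]
    - [0,0,0,0,0.5]
    - [0,0,0.02,0,0.5]
    - [0,0,0.05,0,0.5]
    - [0,0,0.08,0,0.5]
  squeeze: 15

```text
time_s: 33.48
ee_pos: [489.6, 385.9, 84.5]
ee_rot: [-163.2, 89.8, -144.2]
force: [0.3, 0.6, -1.6]
gripper_width: 58.4
```

Emit:
play_rows:
  motion:
    - [0.01,-0.019,0,-0.04,0.5]
    - [0.02,-0.038,0,-0.08,0.5]
    - [0.03,-0.057,0,-0.12,0.5]
    - [0.04,-0.076,0,-0.16,0.5]
    - [0.05,-0.095,0,-0.2,0.5]
    - [0.06,-0.114,0,-0.24,0.5]
    - [0.07,-0.133,0,-0.28,0.5]
    - [0.08,-0.15,0,-0.325,0.5]
  squeeze: 15

```text
time_s: 34.15
ee_pos: [570.6, 235.2, 84.5]
ee_rot: [-147.0, 90.0, -146.8]
force: [-0.4, 0.6, -1.8]
gripper_width: 57.7
```

Emit:
play_rows:
  motion:
    - [0,0,-0.005,0,0.5]
    - [0,0,-0.008,0,0.5]
    - [0,0,-0.008,0,0.5]
    - [0,0,-0.008,0,0.5]
    - [0,0,-0.008,0,0.5]
    - [0,0,-0.008,0,0.5]
    - [0,0,-0.008,0,0.5]
    - [0,0,-0.008,0,0.5]
  squeeze: 3

```text
time_s: 34.82
ee_pos: [570.3, 237.0, 76.7]
ee_rot: [52.9, 90.0, 53.3]
force: [0.3, -0.5, -1.3]
gripper_width: 58.1
```

```bash
python3 w.py w21
```

```text
34.82 [570.3 237.   76.7] jaw 90.4 q [ 21.  28.  95.   0.  57. -69.] F [ 0.3 -0.5 -1.3] w 58.1
```

View pics/w21.png

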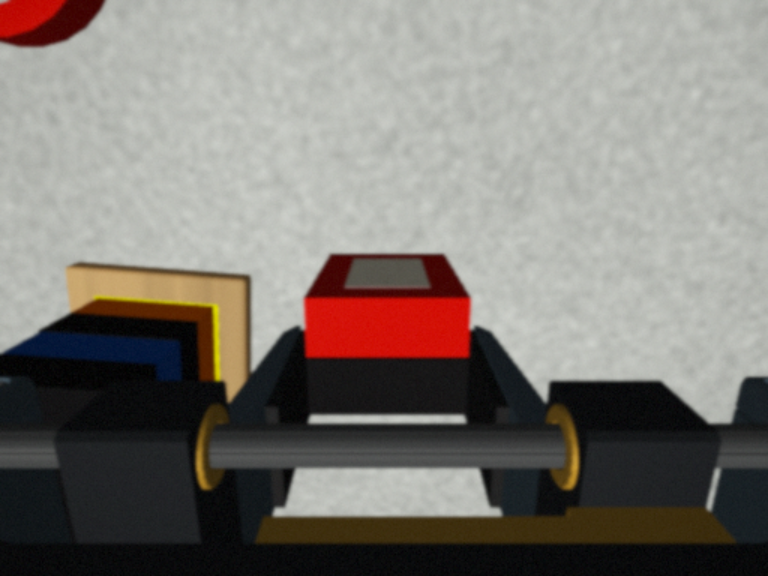

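Emit:
play_rows:
  motion:
    - [0,0,-0.002,0,0.5]
    - [0,0,-0.004,0,0.5]
    - [0,0,-0.005,0,0.5]
    - [0,0,-0.005,0,0.8]
    - [0,0,-0.005,0,0.8]
    - [0,0,-0.005,0,0.8]
    - [0,0,-0.011,0,0.8]
    - [0,0,-0.019,0,0.8]
  squeeze: 3

```text
time_s: 35.53
ee_pos: [570.7, 236.7, 57.5]
ee_rot: [30.3, 89.9, 30.6]
force: [-0.5, 0.3, 0.5]
gripper_width: 73.0
```

```bash
python3 w.py w22
```

```text
35.53 [570.7 236.7  57.5] jaw 90.4 q [ 21.  30.  96.   0.  55. -69.] F [-0.5  0.3  0.5] w 73.0
```

View pics/w22.png

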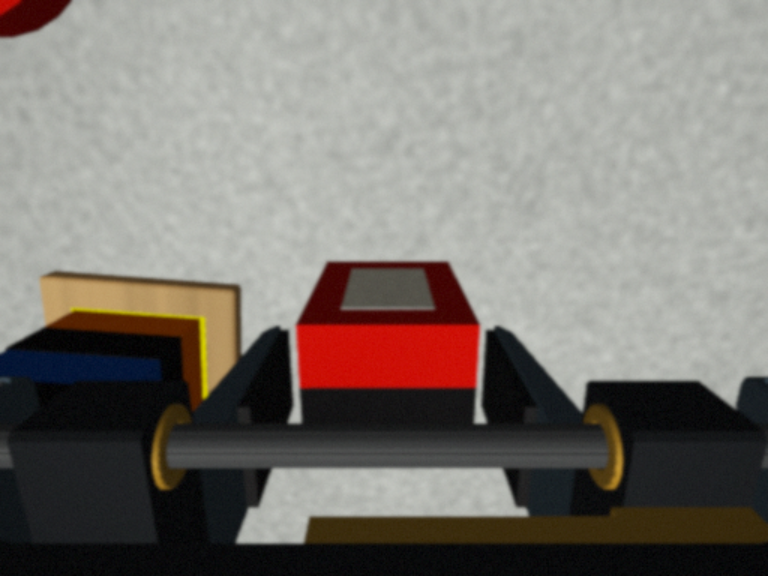

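Same state as with the blue case; repeat the same motion.

Emit:
play_rows:
  motion:
    - [-0.004,0,0,0,0.8]
    - [-0.004,0,0,0,0.8]
    - [-0.004,0,0,0,0.5]
    - [-0.004,0,0,0,0.5]
    - [-0.004,0,0,0,0.5]
    - [-0.004,0,0,0,0.5]
    - [-0.004,0,0,0,0.5]
    - [-0.004,0,0,0,0.5]
  squeeze: 3

```text
time_s: 36.25
ee_pos: [566.7, 236.6, 57.8]
ee_rot: [34.1, 90.0, 34.4]
force: [1.0, 0.4, 0.8]
gripper_width: 57.9
```

Emit:
play_rows:
  motion:
    - [-0.007,0,0.001,0,0.5]
    - [-0.0135,0,0.002,0,0.5]
    - [-0.0205,0,0.002,0,0.5]
    - [-0.0275,0,0.002,0,0.5]
    - [-0.034,0,0.001,0,0.5]
    - [-0.041,0,0.0,0,0.5]
    - [-0.0475,0,-0.002,0,0.5]
    - [-0.054,0,-0.0045,0,0.5]
  squeeze: 3

```text
time_s: 36.92
ee_pos: [513.0, 236.5, 54.0]
ee_rot: [6.5, 89.8, 6.9]
force: [1.1, -1.3, 4.8]
gripper_width: 57.8
```

```bash
python3 w.py w23
```

```text
36.92 [513.  236.5  54. ] jaw 90.4 q [ 24.  26. 104.  -0.  51. -67.] F [ 1.1 -1.3  4.8] w 57.8
```

View pics/w23.png

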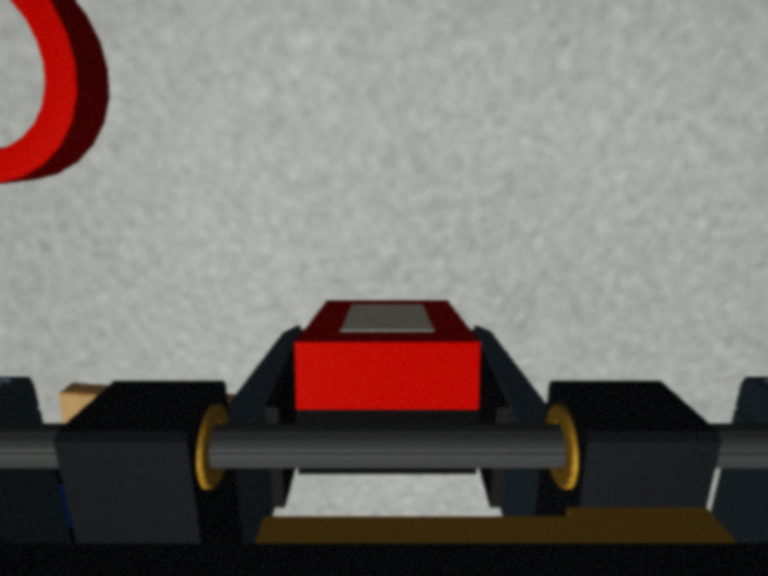

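Emit:
play_rows:
  motion:
    - [0.004,0,0,0,0.5]
    - [0.008,0,-0.001,0,0.5]
    - [0.012,0,-0.002,0,0.5]
    - [0.012,0,-0.002,0,0.8]
    - [0.012,0,-0.002,0,0.8]
    - [0.012,0,-0.002,0,0.8]
    - [0.012,0,-0.002,0,0.8]
    - [0.012,0,0.005,0,0.8]
  squeeze: 3

```text
time_s: 37.63
ee_pos: [523.5, 236.1, 57.1]
ee_rot: [-160.2, 89.8, -159.8]
force: [0.2, -0.5, -0.2]
gripper_width: 72.8
```

```bash
python3 w.py w24; python3 sc.py s24 525 236 50
```

```text
37.63 [523.5 236.1  57.1] jaw 90.4 q [ 23.  26. 102.   0.  52. -67.] F [ 0.2 -0.5 -0.2] w 72.8
[321. 175.]
```

View pics/w24.png

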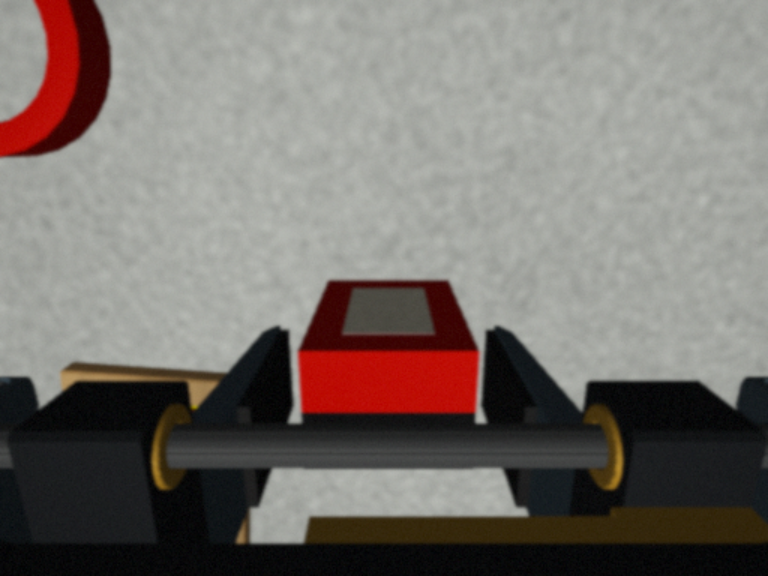

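Emit:
play_rows:
  motion:
    - [0.005,0,0.006,0,0.8]
    - [0.005,0,0.01,0,0.8]
    - [0.005,0,0.01,0,0.8]
    - [0.005,0,0.01,0,0.5]
    - [0.005,0,0.01,0,0.5]
    - [0.005,0,0.01,0,0.5]
    - [0.005,0,0.01,0,0.5]
    - [0.005,0,0.01,0,0.5]
  squeeze: 3

```text
time_s: 38.4
ee_pos: [529.3, 236.5, 67.9]
ee_rot: [-168.2, 90.0, -167.8]
force: [-1.2, 0.4, 1.2]
gripper_width: 58.1
```

Emit:
play_rows:
  motion:
    - [-0.007,0,0.0,0,0.5]
    - [-0.015,0,0.001,0,0.5]
    - [-0.023,0,0.001,0,0.5]
    - [-0.031,0,0.0005,0,0.5]
    - [-0.038,0,-0.001,0,0.5]
    - [-0.046,0,-0.002,0,0.5]
    - [-0.053,0,-0.005,0,0.5]
    - [-0.06,0,-0.008,0,0.5]
  squeeze: 3

```text
time_s: 39.07
ee_pos: [468.2, 236.4, 59.7]
ee_rot: [-166.1, 90.0, -165.7]
force: [-1.2, -1.1, 0.9]
gripper_width: 58.1
```

```bash
python3 w.py w25
```

```text
39.07 [468.2 236.4  59.7] jaw 90.4 q [ 26.  22. 108.   0.  49. -65.] F [-1.2 -1.1  0.9] w 58.1
```

View pics/w25.png

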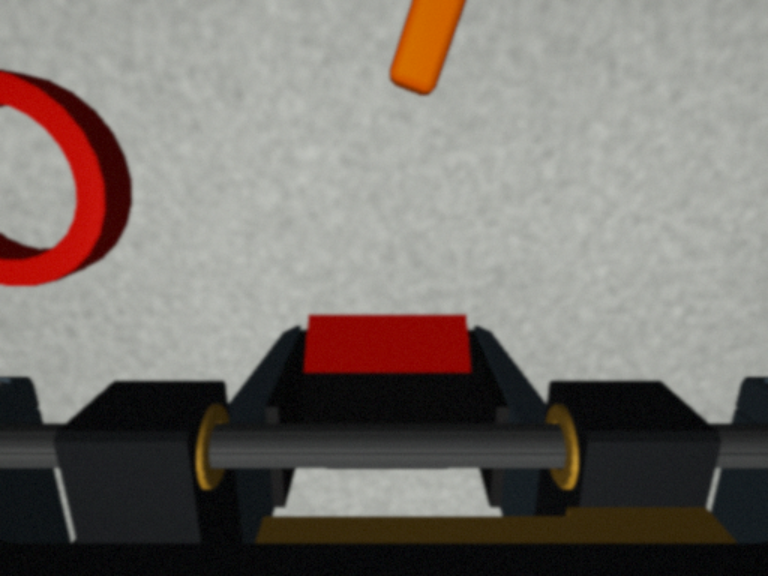

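Emit:
play_rows:
  motion:
    - [-0.007,0,-0.004,0,0.5]
    - [-0.013,0,-0.008,0,0.5]
    - [-0.019,0,-0.013,0,0.5]
    - [-0.025,0,-0.018,0,0.5]
    - [-0.03,0,-0.024,0,0.5]
    - [-0.035,0,-0.03,0,0.5]
    - [-0.039,0,-0.037,0,0.5]
    - [-0.042,0,-0.043,0,0.5]
  squeeze: 3

```text
time_s: 39.78
ee_pos: [426.7, 236.5, 16.1]
ee_rot: [-174.3, 90.0, -173.9]
force: [-0.5, -0.3, -0.1]
gripper_width: 58.3
```

Emit:
play_rows:
  motion:
    - [-0.002,0,-0.003,0,0.5]
    - [-0.003,0,-0.006,0,0.5]
    - [-0.004,0,-0.009,0,0.5]
    - [-0.005,0,-0.012,0,0.5]
    - [-0.005,0,-0.013,0,0.5]
    - [-0.005,0,-0.013,0,0.5]
    - [-0.005,0,-0.013,0,0.8]
    - [-0.005,0,-0.013,0,0.9]
  squeeze: 3

```text
time_s: 40.45
ee_pos: [422.2, 236.7, 3.9]
ee_rot: [139.1, 90.0, 139.4]
force: [-0.1, 0.3, -1.0]
gripper_width: 68.2
```

Emit:
play_rows:
  motion:
    - [0,0,0,0,0.9]
    - [0,0,0.02,0,1]
    - [0.01,0,0.06,0,1]
    - [0.025,0,0.1,0,1]
    - [0.045,0,0.14,0,1]
    - [0.065,0,0.18,0,1]
    - [0.075,0,0.19,0,1]
    - [0.075,0,0.19,0,1]

```text
time_s: 41.12
ee_pos: [502.2, 237.9, 198.9]
ee_rot: [23.9, 89.3, 24.2]
force: [0.4, -0.3, 0.3]
gripper_width: 91.6
```

```bash
python3 w.py w26; python3 w.py;python3 cor.py 458 236 44; python3 w.py; python3 cor.py 458 236 44; python3 w.py
```

```text
41.12 [502.2 237.9 198.9] jaw 90.3 q [ 24.  17.  94.   0.  68. -66.] F [ 0.4 -0.3  0.3] w 91.6
41.17 [499.2 237.1 195.8] jaw 90.3 q [ 24.  17.  94.   0.  68. -66.] F [-1.1 -0.  -0. ] w 91.1
3 [  913   387   238   340 78200]
[[286.  97.]
 [285. 181.]
 [230. 181.]
 [228.  97.]] [[418.9, 263.2], [501.0, 264.0], [501.5, 208.7], [419.9, 208.0]] centre [460.3 236. ]
sides [82.  55.2 81.6 55.2]
yaw 0.5
41.22 [497.1 236.5 193.8] jaw 90.3 q [ 24.  17.  95.   0.  68. -66.] F [-0.   0.6  0.3] w 91.3
3 [  916   399   239   341 78690]
[[288. 100.]
 [286. 184.]
 [231. 184.]
 [229. 100.]] [[419.2, 263.8], [501.2, 264.0], [501.5, 208.7], [419.5, 208.1]] centre [460.4 236.1]
sides [82.  55.3 82.  55.8]
yaw 0.1
41.27 [496.  236.1 192.6] jaw 90.4 q [ 24.  17.  95.   0.  68. -66.] F [-1.2  0.4  0.2] w 91.1
```

View pics/w26.png

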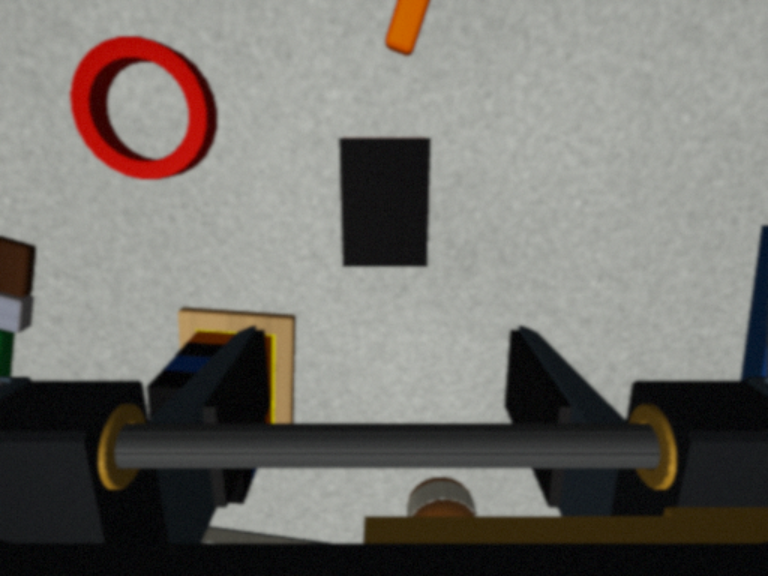

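Emit:
play_rows:
  motion:
    - [-0.01,0,-0.04,0,1]
    - [-0.02,0,-0.08,0,1]
    - [-0.03,0,-0.12,0,1]
    - [-0.035,0,-0.15,0,1]
    - [-0.035,0,-0.175,0,1]
    - [-0.035,0,-0.186,0,1]
    - [-0.035,0,-0.188,0,1]
    - [-0.035,0,-0.188,0,0.5]
  squeeze: 30

```text
time_s: 41.93
ee_pos: [460.2, 235.8, 4.3]
ee_rot: [-156.9, 89.7, -156.5]
force: [-0.9, -0.3, 0.7]
gripper_width: 87.0
```

Emit:
play_rows:
  motion:
    - [0,0,0,0,0.5]
    - [0,0,0,0,0.5]
    - [0,0,0,0,0.5]
    - [0,0,0,0,0.5]
    - [0,0,0,0,0.5]
    - [0,0,0.01,0,0.5]
    - [0,0,0.035,0,0.5]
    - [0,0,0.07,0,0.5]
  squeeze: 30

```text
time_s: 42.6
ee_pos: [460.3, 235.4, 75.1]
ee_rot: [-155.3, 89.6, -154.9]
force: [1.2, 0.2, -1.9]
gripper_width: 57.8
```

Emit:
play_rows:
  motion:
    - [0,0,0.03,0,0.5]
    - [0,0,0.06,0,0.5]
    - [0.01,-0.01,0.075,-0.02,0.5]
    - [0.035,-0.03,0.075,-0.04,0.5]
    - [0.06,-0.05,0.075,-0.06,0.5]
    - [0.085,-0.07,0.075,-0.075,0.5]
    - [0.11,-0.09,0.075,-0.075,0.5]
    - [0.13,-0.106,0.075,-0.075,0.5]

```text
time_s: 43.27
ee_pos: [593.8, 128.8, 151.7]
ee_rot: [-10.3, 89.9, -14.2]
force: [0.5, 0.2, -1.5]
gripper_width: 57.7
```

Emit:
play_rows:
  motion:
    - [0.012,-0.009,0,0,0.5]
    - [0.018,-0.013,0,0,0.5]
    - [0.018,-0.013,-0.005,0,0.5]
    - [0.018,-0.013,-0.01,0,0.5]
    - [0.018,-0.013,-0.015,0,0.5]
    - [0.018,-0.013,-0.018,0,0.5]
    - [0.018,-0.013,-0.018,0,0.5]
    - [0.018,-0.013,-0.018,0,0.5]

```text
time_s: 43.93
ee_pos: [609.8, 118.1, 132.8]
ee_rot: [-179.3, 90.0, 176.8]
force: [0.1, 0.3, -1.1]
gripper_width: 58.2
```

```bash
python3 w.py w27; python3 sc.py s27 608 117 110
```

```text
43.93 [609.8 118.1 132.8] jaw 86.1 q [ 10.  26.  90.   0.  64. -76.] F [ 0.1  0.3 -1.1] w 58.2
[301. 191.]
```

View pics/s27.png

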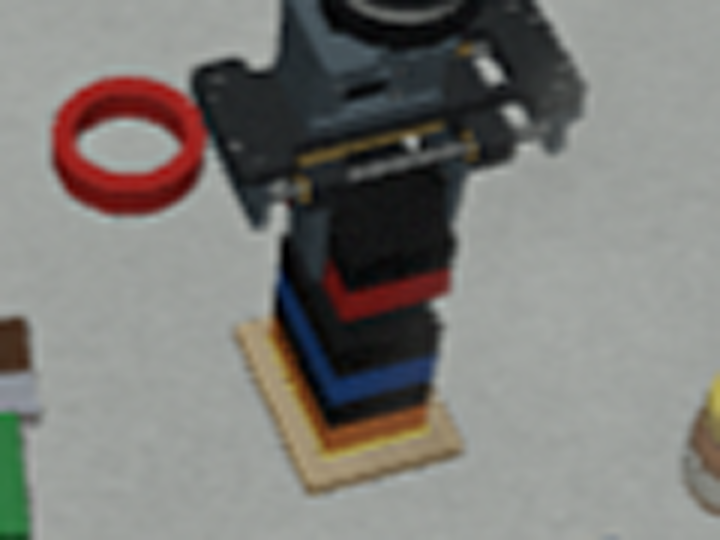

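Emit:
play_rows:
  motion:
    - [0,0,-0.005,0,0.5]
    - [0,0,-0.01,0,0.5]
    - [0,0,-0.014,0,0.5]
    - [0,0,-0.018,0,0.5]
    - [0,0,-0.021,0,0.5]
    - [0,0,-0.023,0,0.5]
    - [0,0,-0.0235,0,0.5]
    - [0,0,-0.0235,0,0.5]

```text
time_s: 44.7
ee_pos: [610.4, 117.5, 109.4]
ee_rot: [170.2, 90.0, 166.2]
force: [0.2, -0.1, -1.8]
gripper_width: 57.8
```

```bash
python3 w.py w28; python3 sc.py s28 608 117 110
```

```text
44.7 [610.4 117.5 109.4] jaw 86.1 q [ 10.  27.  92.   0.  61. -76.] F [ 0.2 -0.1 -1.8] w 57.8
[301. 191.]
```

View pics/s28.png

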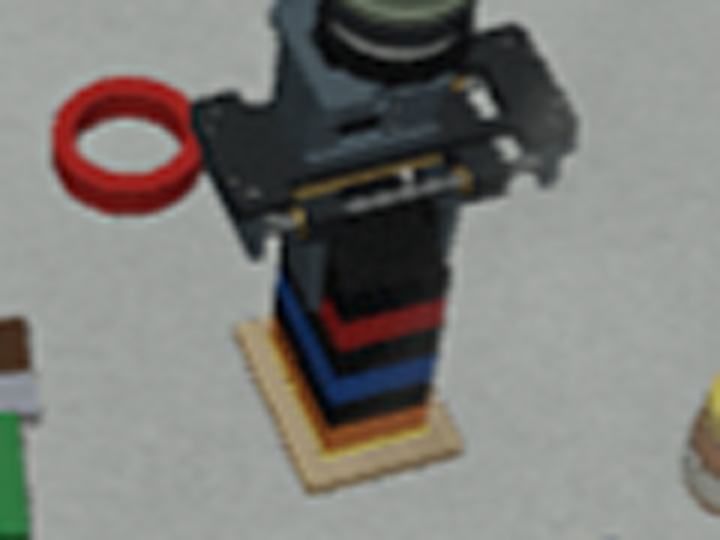

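Emit:
play_rows:
  motion:
    - [0,0,-0.0005,0,0.5]
    - [0,0,-0.001,0,0.5]
    - [0,0,-0.0015,0,0.5]
    - [0,0,-0.002,0,0.5]
    - [0,0,-0.0025,0,0.5]
    - [0,0,-0.003,0,0.5]
    - [0,0,-0.003,0,0.5]
    - [0,0,-0.003,0,0.5]

```text
time_s: 45.47
ee_pos: [610.5, 117.6, 106.8]
ee_rot: [39.3, 90.0, 35.4]
force: [-0.9, 0.4, 0.8]
gripper_width: 57.8
```

Emit:
play_rows:
  motion:
    - [0,0,-0.0005,0,0.5]
    - [0,0,-0.0005,0,0.5]
    - [0,0,-0.0005,0,0.6]
    - [0,0,-0.0005,0,0.8]
    - [0,0,-0.0005,0,0.85]
    - [0,0,0.02,0,0.85]
    - [0,0,0.05,0,0.85]
    - [0,0,0.085,0,1]

```text
time_s: 46.13
ee_pos: [609.2, 117.3, 190.0]
ee_rot: [-167.3, 89.7, -171.2]
force: [1.1, 0.6, -0.1]
gripper_width: 81.4
```

Emit:
play_rows:
  motion:
    - [-0.01,-0.015,0.01,0,1]
    - [-0.025,-0.04,0.01,0,1]
    - [-0.045,-0.07,0.01,0,1]
    - [-0.06,-0.1,0.01,0,1]
    - [-0.07,-0.13,0.01,0,1]
    - [-0.075,-0.16,0.01,0,1]
    - [-0.08,-0.19,0.01,0,1]
    - [-0.08,-0.2,0.01,0,1]

```text
time_s: 46.8
ee_pos: [529.4, -85.7, 201.3]
ee_rot: [-105.9, 89.9, -110.0]
force: [0.2, -0.4, 0.0]
gripper_width: 91.1
```

```bash
python3 w.py w29; python3 - <<'E'
from h import *
f=grab_frame('top'); g=grab_frame('scene')
cv2.imwrite('pics/top29.png',cv2.resize(f['img'],(800,600)))
cv2.imwrite('pics/sc29.png',cv2.resize(g['img'],(800,600)))
E
```

```text
46.8 [529.4 -85.7 201.3] jaw 85.9 q [-10.  15.  96.  -0.  69. -96.] F [ 0.2 -0.4  0. ] w 91.1
```

View pics/top29.png

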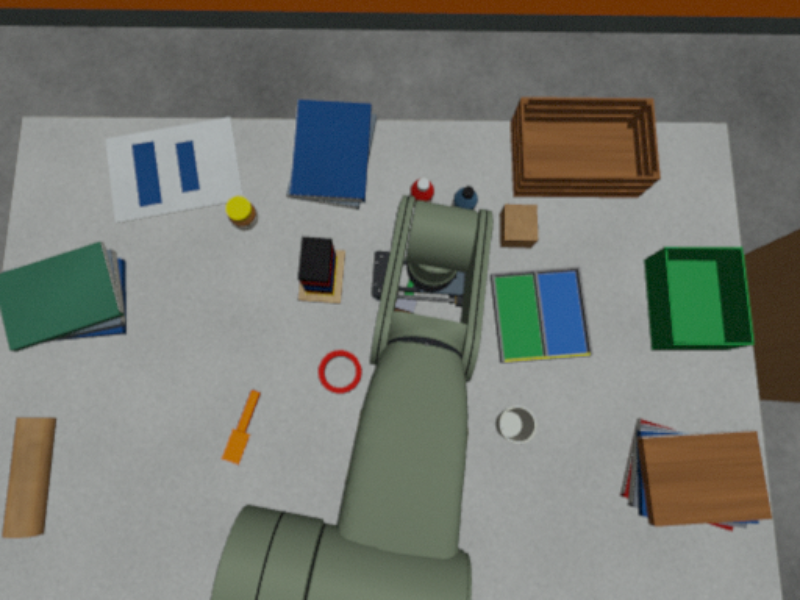

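View pics/sc29.png

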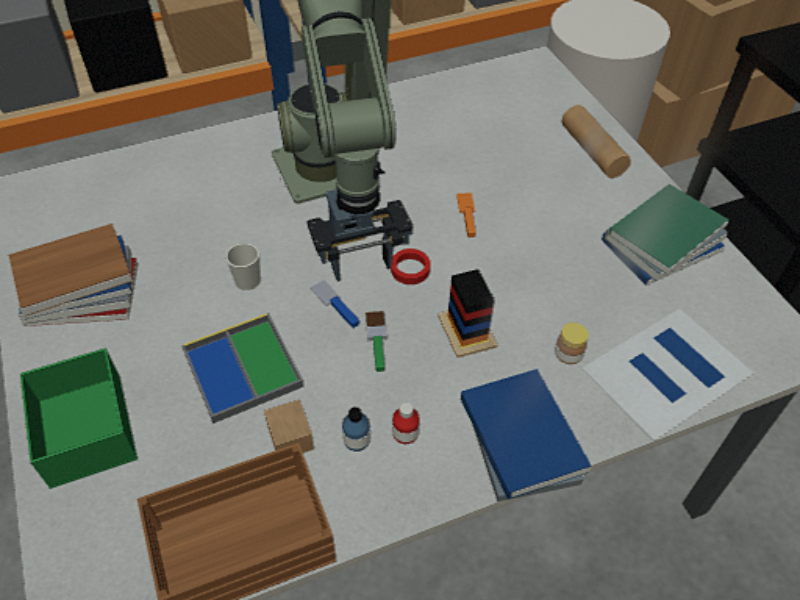

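View pics/w29.png

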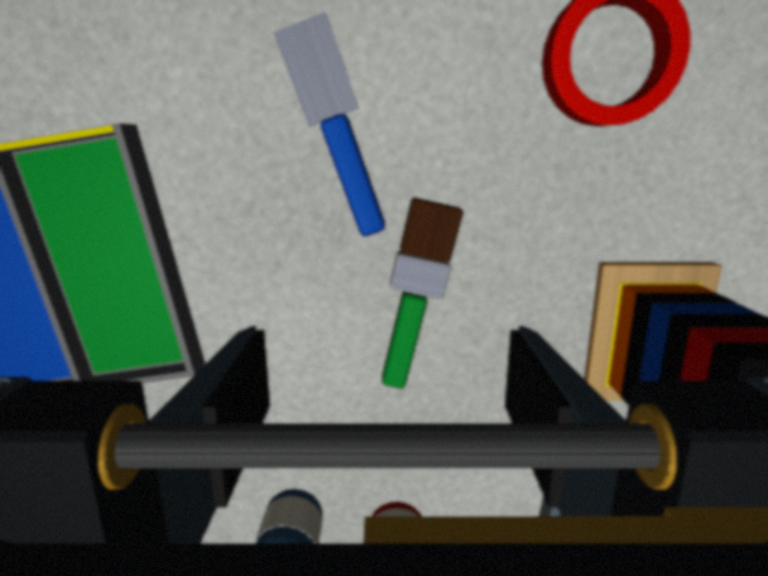

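```bash
python3 - <<'E'
from w import *
f=wr(None); s,R=tool(); print(s['ee_pos'].round(1),yaw())
for n,u,z in(('b end',(394,383),18),('b joint',(414,295),18),('b tip',(437,204),12),('k end',(371,231),18),('k joint',(334,118),18),('k tip',(300,22),4),('tray corner',(126,125),24),('green c',(120,135),5),('green far',(100,372),5)):
    print(n,at(f,(u[0]/1.5,u[1]/1.5),z)[:2].round(1))
g=grab_frame('top'); im=cv2.resize(g['img'],None,fx=4,fy=4,interpolation=2); hsv=cv2.cvtColor(im,40)
m=cv2.inRange(hsv,(55,100,60),(80,255,255)); 
n,lab,st,_=cv2.connectedComponentsWithStats(m)
for i in range(1,n):
    if st[i,4]>4000: 
        p=cv2.findNonZero((lab==i).astype(np.uint8)); r=cv2.boxPoints(cv2.minAreaRect(p)); print(st[i],[at(g,(q-1.5)/4,5)[:2].round(0).tolist() for q in r])
m=cv2.inRange(hsv,(105,120,60),(125,255,255)); n,lab,st,_=cv2.connectedComponentsWithStats(m)
for i in range(1,n):
    if st[i,4]>6000: 
        p=cv2.findNonZero((lab==i).astype(np.uint8)); r=cv2.boxPoints(cv2.minAreaRect(p)); print(st[i],[at(g,(q-1.5)/4,5)[:2].round(0).tolist() for q in r])
E
```

```text
[530.7 -81.7 201.3] 86.03654088337477
b end [633.1 -84.6]
b joint [560.4 -64.6]
b tip [494.2 -43.9]
k end [509.5 -93.1]
k joint [ 430.4 -112. ]
k tip [ 367.5 -129.9]
tray corner [ 425.2 -251.2]
green c [ 430.3 -266.5]
green far [ 612.6 -325.6]
[    0   622   309   273 54875] [[602.0, 821.0], [681.0, 595.0], [523.0, 532.0], [448.0, 753.0]]
[ 1698   632   233   255 34325] [[678.0, -624.0], [696.0, -805.0], [465.0, -800.0], [448.0, -625.0]]
[ 1268   703   122   215 20309] [[608.0, -254.0], [619.0, -338.0], [442.0, -350.0], [432.0, -269.0]]
[  743   256   207   255 45461] [[794.0, 191.0], [1023.0, 184.0], [1012.0, 13.0], [783.0, 26.0]]
[ 341  364   71  163 8224] [[908.0, 544.0], [915.0, 498.0], [771.0, 470.0], [765.0, 515.0]]
[ 1378   695   124   213 20020] [[616.0, -347.0], [627.0, -431.0], [449.0, -443.0], [439.0, -361.0]]
```

Emit:
play_rows:
  motion:
    - [0.02,0.006,-0.03,-0.1,0.7]
    - [0.04,0.0135,-0.06,-0.2,0.6]
    - [0.046,0.0135,-0.1,-0.215,0.6]
    - [0.046,0.0135,-0.14,-0.215,0.6]
    - [0.046,0.0135,-0.165,-0.215,0.6]
    - [0.046,0.0135,-0.165,-0.215,0.6]
    - [0.046,0.0135,-0.165,-0.215,0.6]
    - [0.046,0.0135,-0.165,-0.215,0.6]

```text
time_s: 47.72
ee_pos: [578.1, -68.3, 38.2]
ee_rot: [12.6, 89.8, -3.6]
force: [0.3, -0.1, 0.8]
gripper_width: 54.4
```

```bash
python3 w.py w30
```

```text
47.72 [578.1 -68.3  38.2] jaw 73.8 q [ -8.  28. 102.   0.  50. -82.] F [ 0.3 -0.1  0.8] w 54.4
```

View pics/w30.png

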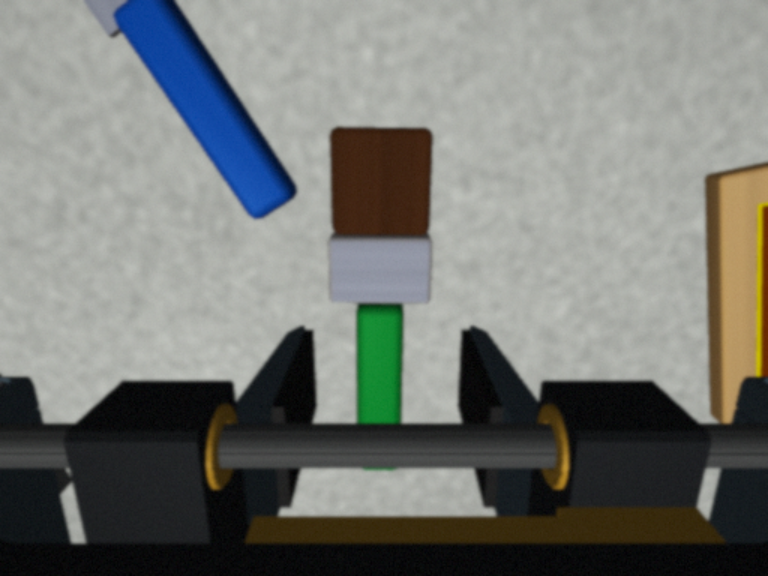

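Emit:
play_rows:
  motion:
    - [0,0,-0.015,0,0.6]
    - [0,0,-0.028,0,0.6]
    - [0,0,-0.033,0,0.6]
    - [0,0,-0.033,0,0.6]
    - [0,0,-0.033,0,0.1]
    - [0,0,-0.033,0,0.1]
    - [0,0,-0.033,0,0.1]
    - [0,0,-0.033,0,0.1]
  squeeze: 20

```text
time_s: 48.43
ee_pos: [577.0, -69.1, 4.3]
ee_rot: [10.2, 89.9, -6.0]
force: [0.1, 1.1, -0.2]
gripper_width: 30.9
```

Emit:
play_rows:
  motion:
    - [0,0,0,0,0.1]
    - [0,0,0,0,0.1]
    - [0,0,0,0,0.1]
    - [0,0,0.015,0,0.1]
    - [0,0,0.035,0,0.1]
    - [0,0,0.06,0,0.1]
    - [0,0,0.09,0,0.1]
    - [0,0,0.1,0,0.1]

```text
time_s: 49.1
ee_pos: [578.5, -69.2, 107.2]
ee_rot: [10.5, 89.6, -5.8]
force: [0.9, -0.1, -0.6]
gripper_width: 20.2
```

```bash
python3 w.py w31
```

```text
49.1 [578.5 -69.2 107.2] jaw 73.7 q [ -8.  24.  98.   0.  58. -82.] F [ 0.9 -0.1 -0.6] w 20.2
```

View pics/w31.png

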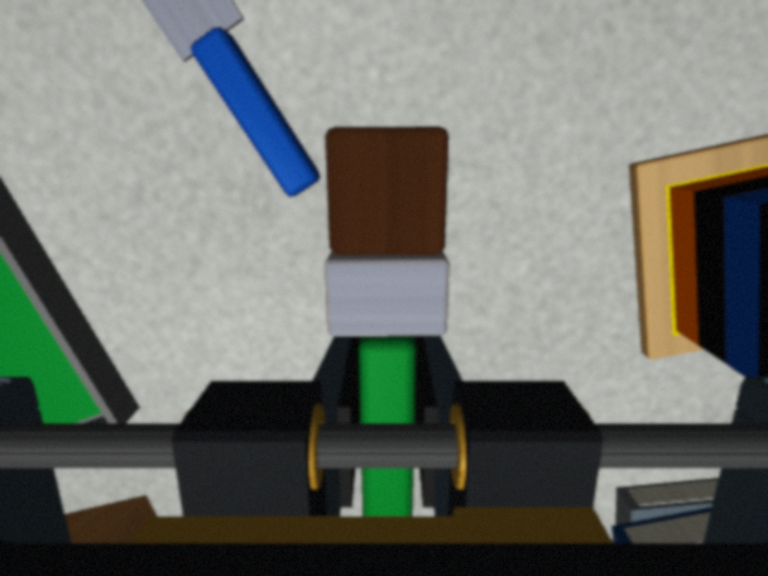

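Emit:
play_rows:
  motion:
    - [-0.003,-0.01,0.005,-0.116,0.1]
    - [-0.006,-0.02,0.01,-0.232,0.1]
    - [-0.009,-0.03,0.01,-0.348,0.1]
    - [-0.012,-0.04,0.01,-0.464,0.1]
    - [-0.015,-0.05,0.01,-0.58,0.1]
    - [-0.018,-0.06,0.01,-0.696,0.1]
    - [-0.021,-0.07,0.01,-0.812,0.1]
    - [-0.024,-0.08,0.01,-0.928,0.1]

```text
time_s: 49.82
ee_pos: [551.3, -149.1, 111.7]
ee_rot: [-128.6, 89.8, 161.7]
force: [0.1, 0.2, -0.6]
gripper_width: 19.8
```

Emit:
play_rows:
  motion:
    - [-0.003,-0.01,0,-0.116,0.1]
    - [-0.006,-0.02,0,-0.232,0.1]
    - [-0.009,-0.03,0,-0.348,0.1]
    - [-0.012,-0.04,0,-0.464,0.1]
    - [-0.015,-0.05,0,-0.58,0.1]
    - [-0.018,-0.06,0,-0.696,0.1]
    - [-0.021,-0.07,0,-0.812,0.1]
    - [-0.024,-0.08,0,-0.928,0.1]

```text
time_s: 50.48
ee_pos: [527.4, -229.0, 111.6]
ee_rot: [-82.9, 89.8, 154.2]
force: [-0.2, 0.2, 0.2]
gripper_width: 19.5
```

Emit:
play_rows:
  motion:
    - [-0.003,-0.01,0,-0.116,0.1]
    - [-0.006,-0.02,0,-0.232,0.1]
    - [-0.009,-0.03,0,-0.348,0.1]
    - [-0.012,-0.04,0,-0.464,0.1]
    - [-0.015,-0.05,0,-0.58,0.1]
    - [-0.018,-0.06,0,-0.696,0.1]
    - [-0.02,-0.07,0,-0.812,0.1]
    - [-0.02,-0.07,0,-0.924,0.1]

```text
time_s: 51.15
ee_pos: [507.3, -300.1, 111.6]
ee_rot: [-17.9, 89.9, 166.1]
force: [-0.5, -0.6, -0.4]
gripper_width: 20.1
```

```bash
python3 w.py w32; python3 sc.py s32 515 -300 60
```

```text
51.15 [ 507.3 -300.1  111.6] jaw -85.9 q [-32.  24.  96.  -0.  60.  54.] F [-0.5 -0.6 -0.4] w 20.1
[165. 218.]
```

View pics/w32.png

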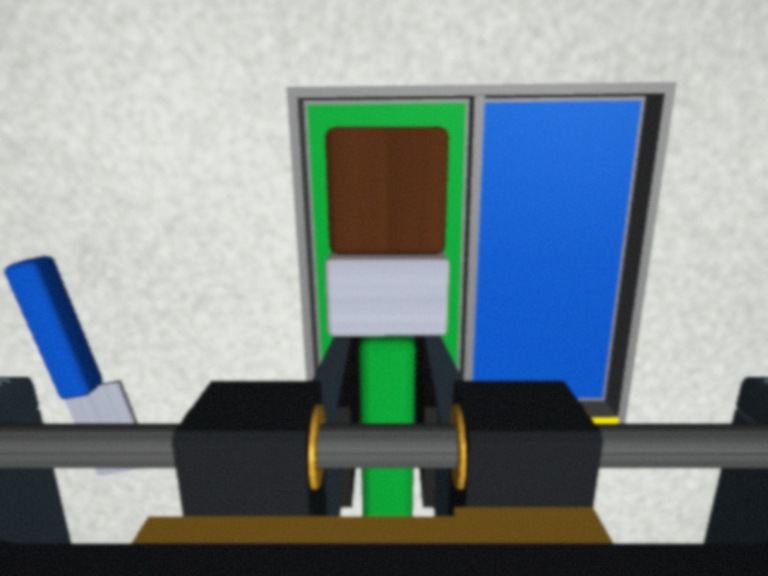

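View pics/s32.png

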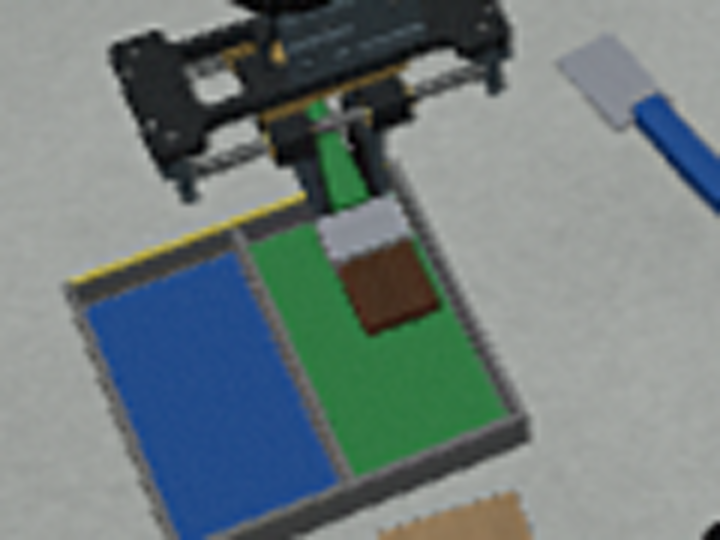

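```bash
python3 - <<'E'
from w import *
f=wr(None); s,R=tool(); print(s['ee_pos'].round(1))
P={}
for n,u,z in(('TL',(290,88),24),('TR',(673,85),24),('div',(475,95),24),('BR',(619,424),24),('btip',(387,128),100),('BRfloor',(606,400),5),('TRfl',(642,99),5)):
    print(n,at(f,(u[0]/1.5,u[1]/1.5),z)[:2].round(1))
E
```

```text
[ 507.6 -298.6  112. ]
TL [ 610.3 -244.1]
TR [ 625.9 -430.1]
div [ 614.  -334.6]
BR [ 437.7 -444.8]
btip [ 594.1 -293. ]
BRfloor [ 442.9 -444. ]
TRfl [ 620.5 -425.6]
```

Emit:
play_rows:
  motion:
    - [0,0,-0.03,0,0.1]
    - [0,0,-0.06,0,0.1]
    - [0,0,-0.08,0,0.1]
    - [0,0,-0.092,0,0.1]
    - [0,0,-0.099,0,0.1]
    - [0,0,-0.103,0,0.1]
    - [0,0,-0.103,0,0.1]
    - [0,0,-0.103,0,0.1]

```text
time_s: 51.97
ee_pos: [509.0, -299.1, 11.1]
ee_rot: [142.3, 89.9, -33.2]
force: [0.2, 0.1, -0.5]
gripper_width: 19.8
```

Emit:
play_rows:
  motion:
    - [0,0,0,0,0.3]
    - [0,0,0,0,0.4]
    - [0,0,0,0,0.4]
    - [0,0,0,0,0.4]
    - [0,0,0.03,0,0.4]
    - [0,0,0.07,0,0.4]
    - [0,0,0.11,0,0.6]
    - [0,0,0.15,0,0.6]

```text
time_s: 52.63
ee_pos: [508.1, -298.8, 162.4]
ee_rot: [-22.7, 90.0, 161.7]
force: [1.2, -1.0, 0.1]
gripper_width: 46.6
```

```bash
python3 w.py w33
```

```text
52.63 [ 508.1 -298.8  162.4] jaw -85.5 q [-32.  22.  92.  -0.  66.  54.] F [ 1.2 -1.   0.1] w 46.6
```

View pics/w33.png

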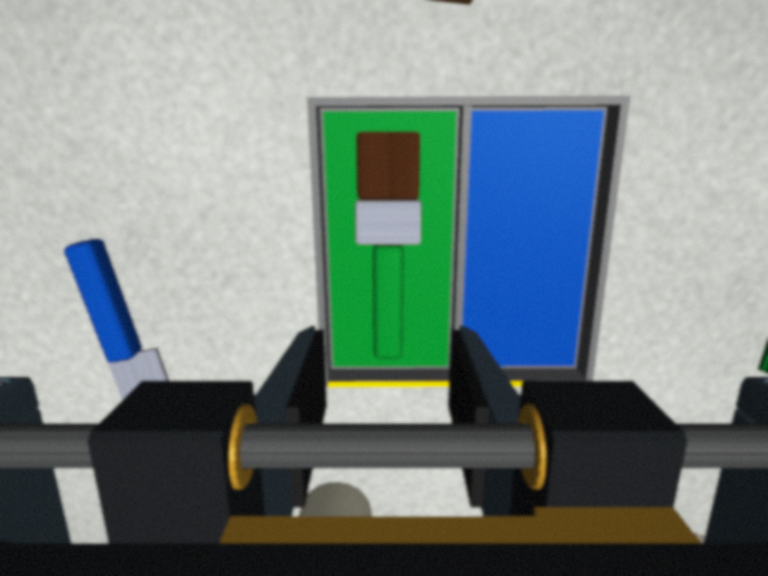

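Emit:
play_rows:
  motion:
    - [-0.008,0.025,0,0.05,0.6]
    - [-0.017,0.055,0,0.1,0.6]
    - [-0.026,0.085,0,0.15,0.6]
    - [-0.035,0.115,-0.01,0.175,0.6]
    - [-0.044,0.145,-0.03,0.175,0.6]
    - [-0.053,0.175,-0.05,0.175,0.6]
    - [-0.058,0.19,-0.07,0.175,0.6]
    - [-0.058,0.19,-0.08,0.175,0.6]

```text
time_s: 53.35
ee_pos: [447.2, -105.8, 78.7]
ee_rot: [-36.6, 89.7, 158.0]
force: [0.5, -0.6, -0.2]
gripper_width: 54.9
```

```bash
python3 w.py; python3 w.py;  python3 - <<'E'
from w import *
grab_frame('top')
f=wr('w34'); s,R=tool(); print(s['ee_pos'].round(1),yaw())
E
```

```text
53.35 [ 447.2 -105.8   78.7] jaw -75.4 q [-15.  16. 115.   0.  49.  61.] F [ 0.5 -0.6 -0.2] w 54.9
53.35 [ 447.2 -105.8   78.7] jaw -75.4 q [-15.  16. 115.   0.  49.  61.] F [ 0.5 -0.6 -0.2] w 54.9
[ 448.9 -107.9   79.2] -75.42437312450997
```

View pics/w34.png

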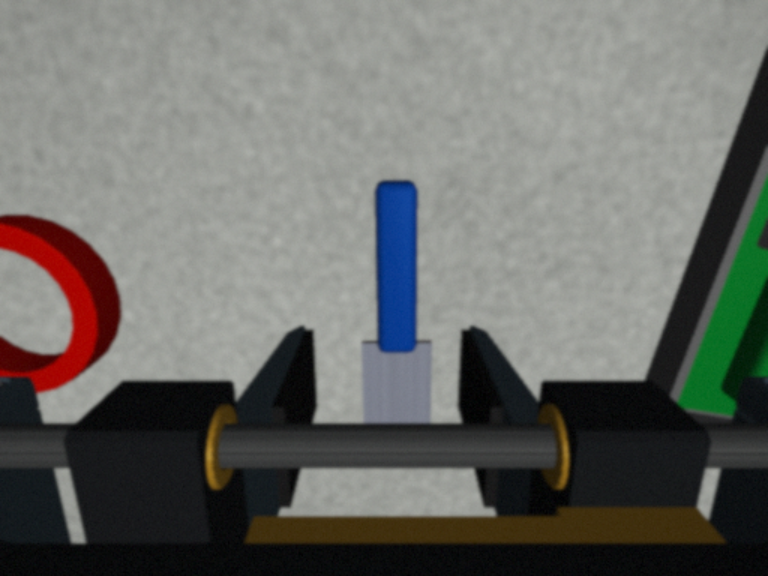

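```bash
python3 - <<'E'
from w import *
f=wr(None); s,R=tool(); print(s['ee_pos'].round(1),yaw())
for n,u,z in(('end',(396,184),18),('joint',(396,347),18),('bl',(362,345),4),('br',(431,345),4)): print(n,at(f,(u[0]/1.5,u[1]/1.5),z)[:2].round(1))
E
```

```text
[ 450.2 -108.7   80.3] -75.47615491992943
end [511.  -96.7]
joint [ 431.7 -117.8]
bl [ 422.3 -101.4]
br [ 431.7 -137.7]
```

Emit:
play_rows:
  motion:
    - [0,-0.004,-0.03,0.005,0.6]
    - [0,-0.004,-0.06,0.005,0.6]
    - [0,-0.004,-0.074,0.005,0.6]
    - [0,-0.004,-0.077,0.005,0.6]
    - [0,-0.004,-0.077,0.005,0.1]
    - [0,-0.004,-0.077,0.005,0.1]
    - [0,-0.004,-0.077,0.005,0.1]
    - [0,-0.004,-0.077,0.005,0.1]
  squeeze: 20

```text
time_s: 54.17
ee_pos: [451.6, -113.4, 4.8]
ee_rot: [148.3, 89.8, -16.9]
force: [-0.1, -0.6, 1.1]
gripper_width: 31.1
```

Emit:
play_rows:
  motion:
    - [0,0,0,0,0.1]
    - [0,0,0,0,0.1]
    - [0,0,0,0,0.1]
    - [0,0,0.015,0,0.1]
    - [0,0,0.035,0,0.1]
    - [0,0,0.06,0,0.1]
    - [0,0,0.09,0,0.1]
    - [0,0,0.11,0,0.1]

```text
time_s: 54.83
ee_pos: [451.0, -113.1, 115.7]
ee_rot: [145.9, 89.9, -19.4]
force: [0.3, -0.7, -0.6]
gripper_width: 19.8
```

```bash
python3 w.py w35
```

```text
54.83 [ 451.  -113.1  115.7] jaw -75.2 q [-15.  14. 112.  -0.  54.  60.] F [ 0.3 -0.7 -0.6] w 19.8
```

View pics/w35.png

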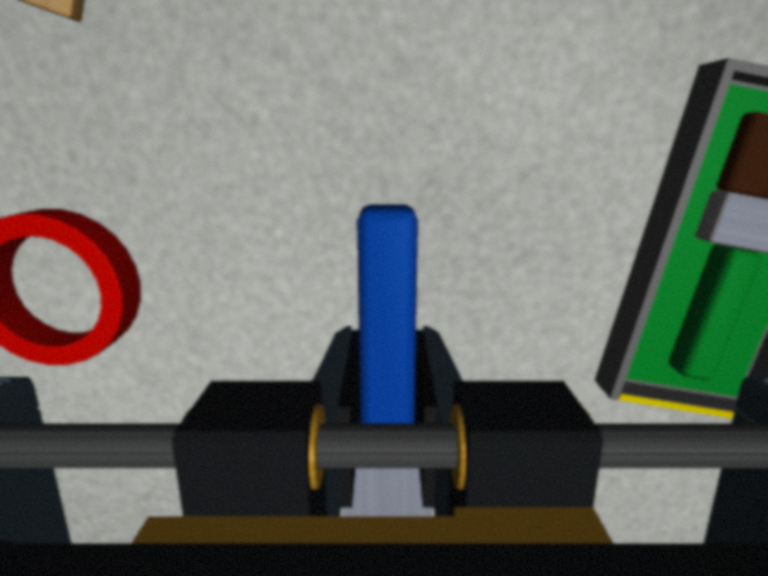

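Emit:
play_rows:
  motion:
    - [0.002,-0.009,0,0.0925,0.1]
    - [0.004,-0.018,0,0.185,0.1]
    - [0.006,-0.027,0,0.2775,0.1]
    - [0.008,-0.036,0,0.37,0.1]
    - [0.01,-0.045,0,0.4625,0.1]
    - [0.012,-0.054,0,0.555,0.1]
    - [0.014,-0.063,0,0.6475,0.1]
    - [0.016,-0.07,0,0.74,0.1]

```text
time_s: 55.55
ee_pos: [466.2, -183.5, 112.9]
ee_rot: [-61.4, 90.0, 176.1]
force: [-0.3, 0.1, -0.8]
gripper_width: 19.8
```

Emit:
play_rows:
  motion:
    - [0.002,-0.009,0,0.0925,0.1]
    - [0.004,-0.018,0,0.185,0.1]
    - [0.006,-0.027,0,0.2775,0.1]
    - [0.008,-0.036,0,0.37,0.1]
    - [0.01,-0.045,0,0.4625,0.1]
    - [0.012,-0.054,0,0.555,0.1]
    - [0.014,-0.063,0,0.6475,0.1]
    - [0.016,-0.07,0,0.74,0.1]

```text
time_s: 56.22
ee_pos: [482.2, -253.4, 112.8]
ee_rot: [-118.1, 89.9, 161.7]
force: [0.2, 0.1, -1.1]
gripper_width: 20.5
```

Emit:
play_rows:
  motion:
    - [0.002,-0.009,0,0.0925,0.1]
    - [0.004,-0.018,0,0.185,0.1]
    - [0.006,-0.027,0,0.2775,0.1]
    - [0.008,-0.036,0,0.37,0.1]
    - [0.01,-0.045,0,0.4625,0.1]
    - [0.012,-0.054,0,0.555,0.1]
    - [0.014,-0.063,0,0.6475,0.1]
    - [0.016,-0.07,0,0.74,0.1]

```text
time_s: 56.88
ee_pos: [498.2, -323.4, 112.7]
ee_rot: [-168.6, 89.9, 153.6]
force: [-0.1, -0.0, -0.5]
gripper_width: 19.6
```

Emit:
play_rows:
  motion:
    - [0.002,-0.009,0,0.0925,0.1]
    - [0.004,-0.018,0,0.185,0.1]
    - [0.006,-0.027,0,0.2775,0.1]
    - [0.008,-0.036,0,0.37,0.1]
    - [0.01,-0.045,0,0.4625,0.1]
    - [0.012,-0.054,0,0.555,0.1]
    - [0.014,-0.063,0,0.6475,0.1]
    - [0.016,-0.068,0,0.74,0.1]

```text
time_s: 57.55
ee_pos: [514.2, -391.6, 112.6]
ee_rot: [153.3, 89.9, 157.9]
force: [-0.3, 0.1, -1.6]
gripper_width: 19.9
```

```bash
python3 w.py w36; python3 - <<'E'
from w import *
f=wr(None); s,R=tool(); print(s['ee_pos'].round(1),yaw())
E
```

```text
57.55 [ 514.2 -391.6  112.6] jaw 94.6 q [ -38.   29.   88.   -0.   63. -133.] F [-0.3  0.1 -1.6] w 19.9
[ 514.3 -391.5  112.6] 94.31963626316484
```

View pics/w36.png

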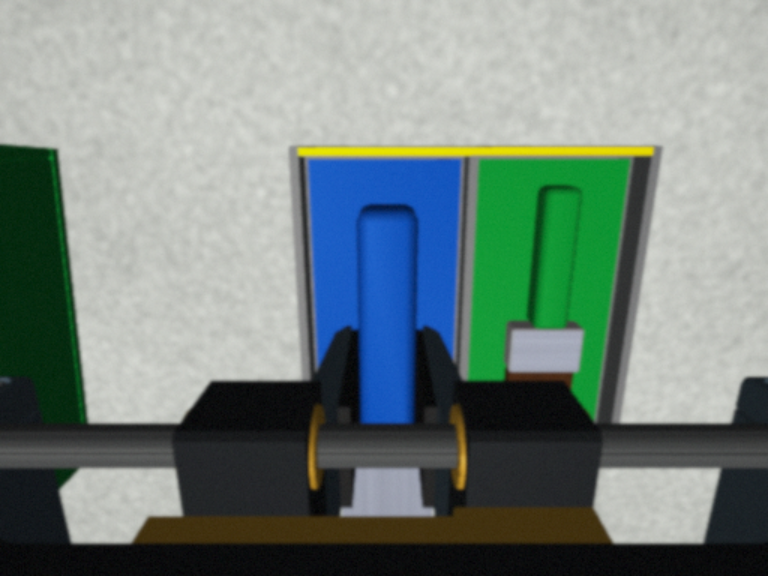

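Emit:
play_rows:
  motion:
    - [0,0,-0.03,0,0.1]
    - [0,0,-0.06,0,0.1]
    - [0,0,-0.08,0,0.1]
    - [0,0,-0.092,0,0.1]
    - [0,0,-0.099,0,0.1]
    - [0,0,-0.103,0,0.1]
    - [0,0,-0.103,0,0.1]
    - [0,0,-0.103,0,0.1]

```text
time_s: 58.32
ee_pos: [515.1, -391.4, 11.6]
ee_rot: [-41.1, 89.9, -36.8]
force: [-0.3, 0.3, -1.1]
gripper_width: 20.0
```

Emit:
play_rows:
  motion:
    - [0,0,0,0,0.3]
    - [0,0,0,0,0.4]
    - [0,0,0,0,0.4]
    - [0,0,0,0,0.4]
    - [0,0,0.03,0,0.4]
    - [0,0,0.07,0,0.4]
    - [0,0,0.11,0,0.6]
    - [0,0,0.15,0,0.6]

```text
time_s: 58.98
ee_pos: [514.1, -390.7, 162.3]
ee_rot: [128.2, 90.0, 132.6]
force: [-0.3, 0.4, -0.6]
gripper_width: 47.1
```

Emit:
play_rows:
  motion:
    - [-0.015,0.03,0.03,0,0.6]
    - [-0.035,0.06,0.06,0,0.6]
    - [-0.055,0.09,0.08,0,0.6]
    - [-0.075,0.12,0.1,0,0.6]
    - [-0.095,0.15,0.1,0,0.6]
    - [-0.115,0.18,0.1,0,0.6]
    - [-0.135,0.21,0.1,0,0.6]
    - [-0.15,0.24,0.1,0,0.6]

```text
time_s: 59.65
ee_pos: [362.5, -149.5, 261.0]
ee_rot: [-22.4, 90.0, -18.1]
force: [-0.3, 0.6, -0.1]
gripper_width: 54.6
```

Emit:
play_rows:
  motion:
    - [0,0.03,0,0,0.6]
    - [0,0.06,0,0,0.6]
    - [0,0.09,0,0,0.6]
    - [0,0.12,0,0,0.6]
    - [0,0.15,0,0,0.6]
    - [0,0.15,0,0,0.6]
    - [0,0.15,0,0,0.6]
    - [0,0.15,0,0,0.6]

```text
time_s: 60.32
ee_pos: [364.4, -1.4, 260.7]
ee_rot: [-53.3, 90.0, -48.9]
force: [-1.1, -0.4, 0.5]
gripper_width: 54.4
```

```bash
python3 w.py w37; python3 - <<'E'
from h import *
f=grab_frame('top'); g=grab_frame('scene')
cv2.imwrite('pics/top37.png',cv2.resize(f['img'],(800,600)))
c=g['img'][150:310,80:400]; cv2.imwrite('pics/sc37.png',cv2.resize(c,(800,400),interpolation=2))
c=f['img'][120:260,170:400]; cv2.imwrite('pics/topc37.png',cv2.resize(c,(800,487),interpolation=2))
E
```

```text
60.32 [364.4  -1.4 260.7] jaw 94.4 q [ -2.  -3. 108.  -0.  75. -96.] F [-1.1 -0.4  0.5] w 54.4
```

View pics/top37.png

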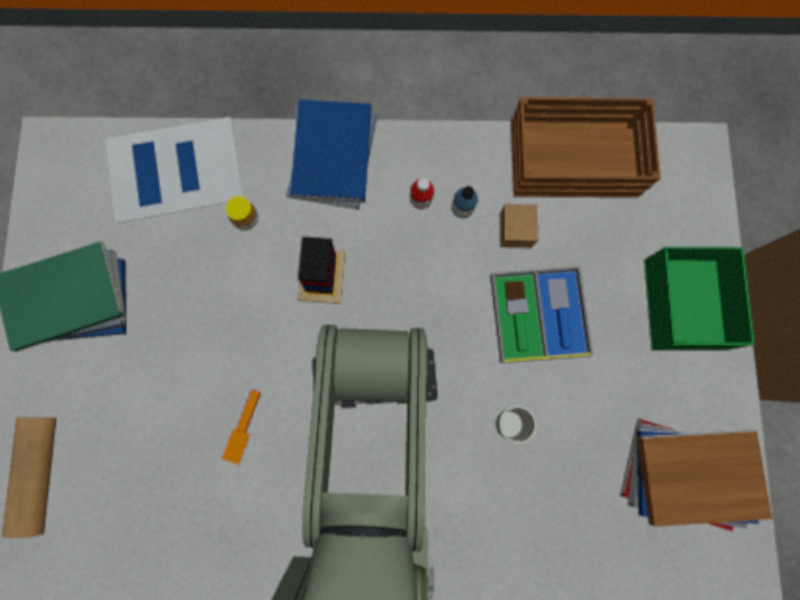

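View pics/sc37.png

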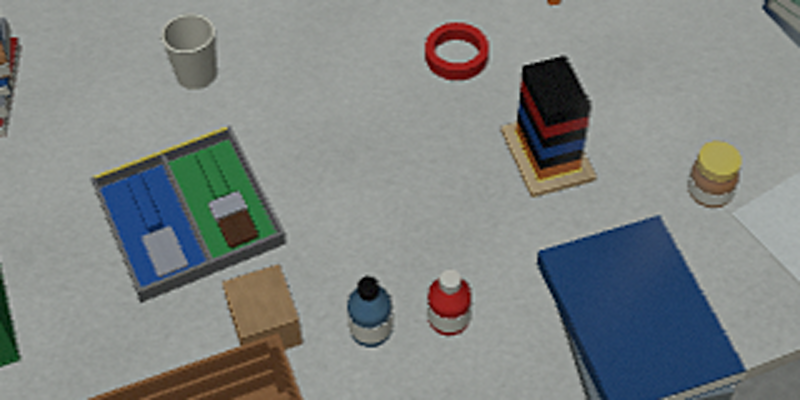

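View pics/topc37.png

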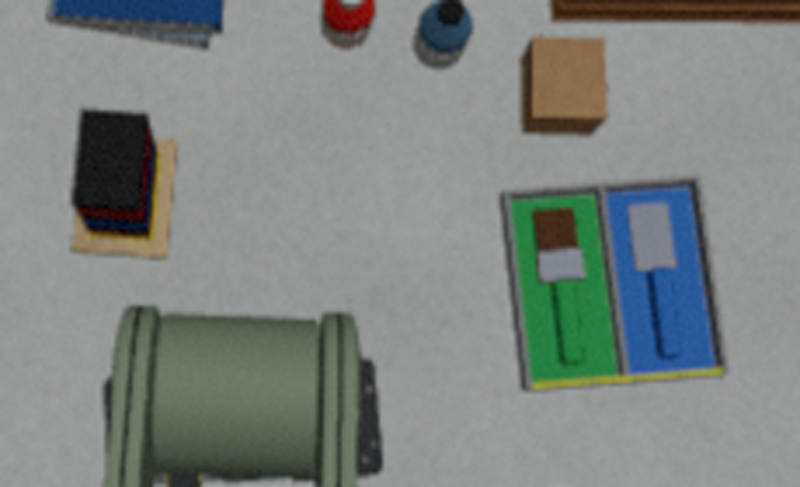

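```bash
python3 - <<'E'
from h import *
f=grab_frame('top'); sc=800/230
P=np.array([at(f,(u/sc+170-.4,v/sc+120-.4),144)[:2] for u,v in((81,110),(146,116),(138,213),(74,207))]); print(P.round(1).tolist(),P.mean(0).round(1))
C=np.array([523.4,-344.5]); th=np.radians(4.5); ex=np.array([np.cos(th),np.sin(th)]); ey=np.array([-ex[1],ex[0]])
for n,u,z,b in(('brush end',(572,362),22,46),('brush tip',(555,209),19,46),('knife end',(669,355),22,-46),('knife tip',(651,203),7,-46)):
    p=at(f,(u[0]/sc+170-.4,u[1]/sc+120-.4),z)[:2]-(C+b*ey); print(n,round(p@ex,1),round(p@ey,1))
E
```

```text
[[653.2, 142.0], [648.2, 85.8], [562.2, 90.8], [567.2, 145.3]] [607.7 116. ]
brush end -69.6 0.8
brush tip 77.2 -1.3
knife end -70.0 1.6
knife tip 78.9 -5.5
```

```bash
python3 -c "
from workcell import job_done
print(job_done())"
```

```text
the job is handed in; nothing more can be done
None
```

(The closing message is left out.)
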